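Fit the clamp spring of a frame-gluing jig

ROBOT

A 6-joint arm with a two-finger parallel gripper is mounted at the origin on the work surface. World frame = base frame: x ahead of the robot, y to its left, z up, the work surface at z = 0. Lengths are in m, angles in rad, forces in N, time in s.
With the tool pointing down it reaches from about 0.35 to 0.975 m from the base axis. Payload 4.9 kg.
Tool frame: the origin (TCP) lies midway between the tips of the shut fingers; the grasp point (between the pads) lies 19 mm behind it; y points along the fingers, z is the direction in which the jaws open and shut, and the axes are right-handed (so a half turn about y gives the same grasp; the last joint's range is limited). The gripper opens to 85 mm and grips with 20 to 120 N. Pads are 22 mm wide; open, the fingers measure 114 mm over their backs; the gripper's body (76 mm by 85 mm) begins 54 mm behind the grasp point. The pads swing forward as they close: fully open they stand 13 mm farther back than shut.
Start: joints at [-1.246, 0.053, 1.613, -0, 1.476, -0.119], TCP at [0.268, -0.564, 0.231] pointing down, gripper open.
Joint ranges: [-3.01, 3.01], [-1.01, 2.22], [0.06, 2.58], [-1.02, 4.17], [0.09, 2.62], [-3.14, 3.14]. Speed limits (rad/s): [2.57, 2.57, 3.14, 3.14, 3.14, 3.14].

INTERFACE

Orientations are given as a unit quaternion [w, x, y, z].
In Python, from plant import * gives the robot as it stands.
- The arm moves only by the shell command python3 -m crank 'ROWS'. ROWS is JSON, a list that holds one entry, the list of rows, each a list of 5 numbers: the gripper command: -1 is shut, 1 is fully open, values between are in proportion, then the shift along the tool's x, y, z in cm, then the turn about the tool's y in degrees. In form: [[[jaw, dx, dy, dz, twist], ...]]. A call has 1 to 8 rows; each row shifts and turns the commanded pose from where the row before left it, along the tool's axes as they then stand; what a row does not reach is not made up. A row lasts 1/8 s, in which the tool goes at most 62.5 mm and 10.7 degrees, less where a joint would pass 70% of its speed; a pose out of reach is approached as far as the arm can. A call with a gripper value outside its range is refused whole. The fingers move at their own pace and stop on an object; the grip force is fixed at half the most. Time passes only in rows, so rows that do not move let the fingers close. It gives the time, the measured TCP pose, the force and the opening at its end, in the units of the state.
- state(): the state, without advancing time (a new reading comes with each control period).
- grab_frame(name): name is "side" or "top"; returns a dict with "frame" (420x560x3 uint8, red, green, blue), "fx", "fy", "cx", "cy" (pixels), "pose" (4x4, takes a point from camera to world coordinates). Camera axes: x right, y up, looking along -z (the intrinsics and any distortion apply to the point x, -y, -z); pixel columns grow to the right and rows downward; lengths in m; the calibration is good to about 2 mm. A picture is of the moment at which its call begins. There is no depth.
- job_done(): hands the job in, once; it reports no verdict.
The state is a dict: "time": time; "joint_pos": joint angles; "joint_vel": joint speeds; "joint_efforts": joint torques, N m; "tool_pos": TCP position; "tool_rot": TCP orientation; "contact_force": force on the tool from outside, world axes, zero at the start; "ft_torque": the same for the moment, N m; "gripper_width": opening from 0.0 (shut) to 1.0 (fully open).
Only numpy, scipy, OpenCV 4.12 (cv2) and the standard library are available. Lean on these libraries where they do the work, as an engineer would, in place of code of your own. Each camera call takes 0.05 s, during which the arm holds its last target.

TASK

Put the gluing jig under tension so that it clamps the little picture frame: feel the hook of the loose tension spring down into the hole at the end of the clamp bar, gently and without forcing it, then stretch the spring along the jig and slip its eye over the head of the post. Do not overstretch the spring, leave the glue bottle, the sanding block and the paint pots where they are, and let go when the spring alone holds the jaw against the frame.

Things in the scene. Friction and masses are not known exactly. Their poses are not given: they have to be found in the camera images.
- jig: Plywood baseboard of the frame-gluing jig, fixed, 270 (its x) by 314 (its y) by 18 mm; origin under its middle, on the table. On it: clamp bar (-y side), V fence (+y side), post (near +y corner). The fitted spring runs along the near edge, 98 mm to -x of the origin, parallel to the jig's y, hook to -y, eye to +y, lying on the board.
- clamp_bar: Flat steel bar, 25 mm wide, 230 long, 8 thick, its top 16 mm above the baseboard. It turns about an upright pivot bolt at its far (+x) end, stiffly: about 2 N at its hole moves it. Starts 0.1 to 0.22 rad open (free end swung to -y); pulling the free end to +y brings its wooden V jaw on the frame. Origin: on the pivot axis, on the board; the bar runs along its own -x.
- bar_hole (a point): Centre of the hole's mouth on the top of the clamp bar, near its free end, 203 mm from the pivot. Through hole of 7 mm diameter, 8 mm deep, 12.5 mm from the bar's long edges and 12 mm from its end; 8 mm free beneath it to the baseboard.
- post (a point): Axis of the upright steel post on the baseboard, at 12 mm above the board (30 mm above the table). Foot 18 mm wide up to 6 mm above the board, neck 7 mm thick from 6 to 16.5 mm, domed head 10 mm wide from 16.5 to 20.5 mm. With the jaw on the frame it is about 216 mm from the hole along the jig's y.
- frame: Small square wooden picture frame, loose, 100 by 100 mm and 15 mm high, lying cornerwise between the V fence and the jaw; origin at its centre, on the board. The jaw pushes it home against the fence; it need not be handled.
- spring: Loose tension spring, 192 mm long, 24 high, 0.17 kg, lying flat on the table left or right of the jig. Origin on its underside, at mid-coil; x axis from hook to eye. A close-wound coil 80 mm long, 22 wide, with equal square end blocks. It opens at 4 N of pull, then 0.23 N per mm, and does not bend. Leg to eye centre: 178 mm slack, about 213 on the post (12 N); over 235 ruins it.
- hook_block (a point): Centre of the square block at the hook end: 26 mm along the spring's x, 24 wide, 24 high. A fork on its outer face holds the hook on an upright pin 18 mm from this centre; the leg is 27 mm beyond the pin, 45 mm from this centre when straight. The hook swings freely on the pin, 0.2 rad either way, so in the hand its leg may lie anywhere up to 5 mm to either side.
- hook_tip (a point): Lower end of the hook's leg, 2 mm above the spring's underside. The hook is 5 mm wire: it rises from the pin, runs level, underside 17.5 mm above the spring's underside, and its round-ended leg points straight down. Hooked and lying on the baseboard, the tip is 14 mm below the hole's mouth. The hook bends if it is pressed on the bar with more than about 30 N.
- eye_block (a point): Centre of the square block at the eye end: 26 mm along the spring's x, 24 mm wide, 24 mm high; the eye's centre is 27 mm further on (to +x).
- eye (a point): Centre of the eye: a flat steel ring 5 mm thick, 23 mm outside and 13 mm inside, its hole upright, at mid-height of the spring (12 mm above its underside). It has to be lifted over the post's head and lowered round the neck, where the pull of the spring holds it under the head.
- glue_bottle: Bystander: white glue bottle with a pointed cap, 34 mm wide, 93 mm high, standing on the jig's far left corner; origin under its centre.
- sanding_block: Bystander: cork sanding block, 85 by 45 by 28 mm, lying beside the jig on the side where the spring is not; origin under its centre.
- paint_bottle: Bystander: small amber paint jar, 42 mm wide, 62 mm high, far left of the jig; origin under its centre.
- paint_tub: Bystander: white paint tub, 68 mm wide, 85 mm high, far right of the jig; origin under its centre.

How it is judged:
On the way, in this order (a step that is already met when the one before it is completed fails the run):
1. the hook's leg is down in the hole of the clamp bar (horizontal distance between hook_tip and bar_hole below 0.005 m and z of hook_tip in the frame of bar_hole below -0.006 m), for 0.2 s.
2. with the hook still in the hole, the eye is round the post, below its head (all of step 1 and horizontal distance between eye and post below 0.005 m and z of eye in the frame of post below 0.003 m), for 0.2 s.
At the end, for the whole second after the job is handed in: The hook's leg is in the bar's hole (within 5 mm, tip at least 6 mm below its mouth), the eye is round the post (within 5 mm) under its head, the jaw presses the frame with more than 5 N, the spring is at rest and nothing is touched (all of step 2 and contact force between clamp_bar and frame above 5 N and linear speed of spring below 0.02 m/s).
It fails at once if the hook is forced: more than 35 N between the spring and the clamp bar (contact force between spring and clamp_bar above 35 N).
It fails at once if the spring is overstretched: hook to eye more than 238 mm (distance between hook_tip and eye above 0.238 m).
It fails at once if the glue bottle, the sanding block or a paint pot is moved by more than 30 mm (distance of any of glue_bottle, sanding_block, paint_bottle, paint_tub from where it was at the start of the episode above 0.03 m).
It also fails if it takes over 64 s, if anything falls off the work surface, if the arm or the gripper's body presses on something with over 40 N, if the wrist force passes 120 N, or if a joint passes its speed limit or range.

## Working session

There is one attempt and no reset: what is moved stays moved. The work goes in short steps, Python scripts to look and compute and a shell command to move; the robot and the scene stay as the last step left them, time stands still between calls to the robot, and variables do not carry over. Pictures are saved under pics/ and viewed, and the job is handed in when it is done.

```bash
ls; mkdir -p pics
python3 - <<'E'
from plant import *
import cv2
for n in("side","top"):
    f=grab_frame(n); cv2.imwrite(f"pics/{n}0.png",cv2.resize(f["frame"][:,:,::-1],None,fx=1.42,fy=1.42,interpolation=cv2.INTER_CUBIC))
    print(n,[f[k] for k in("fx","fy","cx","cy")],f["pose"].round(4).tolist(),[k for k in f])
s=state();print(s)
E
```

```text
pics
side [509.5545443714651, 509.5545443714651, 283.2637847143316, 206.49459341935471] [[-0.6882, 0.4154, -0.5948, -0.1041], [-0.7251, -0.3671, 0.5826, 0.6844], [0.0237, 0.8323, 0.5538, 0.6853], [0.0, 0.0, 0.0, 1.0]] ['frame', 'fx', 'fy', 'cx', 'cy', 'pose']
top [464.0049284563245, 464.0049284563245, 271.40670112643716, 210.02721795308415] [[0.0149, 0.9896, -0.1428, 0.3816], [-0.9994, 0.0194, 0.03, 0.0057], [0.0324, 0.1423, 0.9893, 1.2087], [0.0, 0.0, 0.0, 1.0]] ['frame', 'fx', 'fy', 'cx', 'cy', 'pose']
{'time': 0.1, 'joint_pos': array([-1.24599567e+00,  5.33468363e-02,  1.61414032e+00, -3.48741802e-06,
        1.47599496e+00, -1.18983036e-01]), 'joint_vel': array([ 0.00244966, -0.00359185, -0.00502753,  0.00033928, -0.00018736,
        0.00183887]), 'joint_efforts': array([ 2.31251770e-04, -3.94902849e+01, -3.71364319e+01, -1.08902061e-04,
        3.94660601e-03, -3.56278868e-06]), 'tool_pos': array([ 0.26818035, -0.56392395,  0.23016102]), 'tool_rot': array([ 0.15554707, -0.15568676,  0.69043456, -0.68910584]), 'contact_force': array([ 0.09888789, -0.09910226,  0.23346318]), 'ft_torque': array([0.05626138, 0.02606598, 0.00093665]), 'gripper_width': 1.0017786038456924}
```

View pics/side0.png

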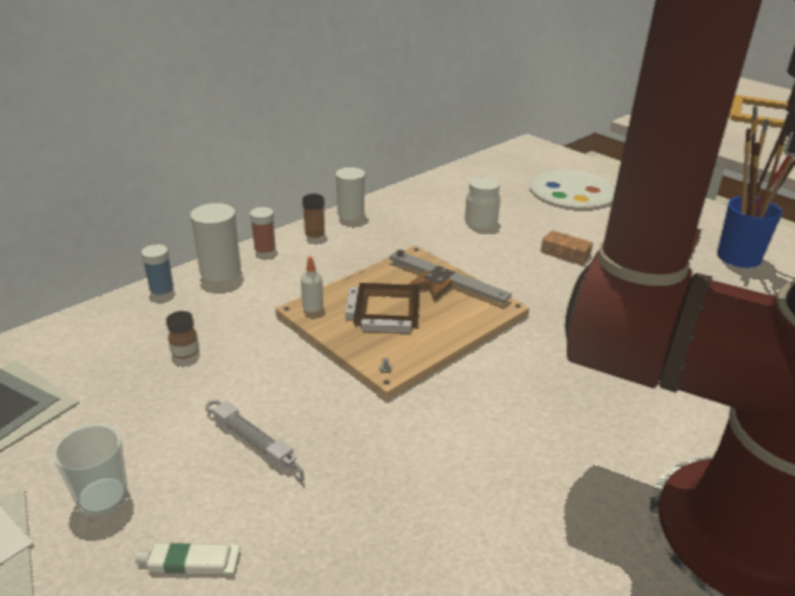

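View pics/top0.png

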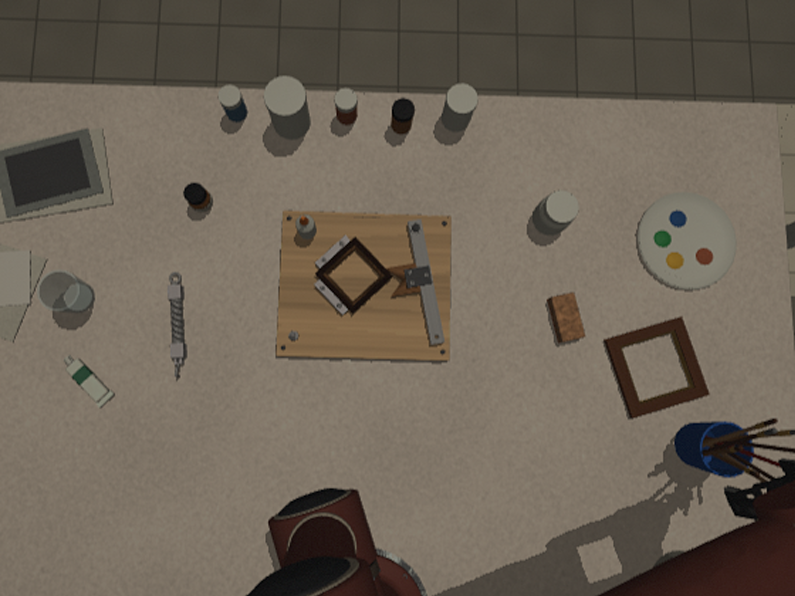

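```bash
cat > h.py <<'E'
from plant import *
import numpy as np, cv2
def ray(f,u,v):
    T=np.array(f["pose"]); d=np.array([(u-f["cx"])/f["fx"],-(v-f["cy"])/f["fy"],-1.0])
    return T[:3,3],T[:3,:3]@d
def onz(f,u,v,z):
    o,d=ray(f,u,v); return (o+d*(z-o[2])/d[2])
def tri(fa,a,fb,b):
    o1,d1=ray(fa,*a);o2,d2=ray(fb,*b)
    d1=d1/np.linalg.norm(d1);d2=d2/np.linalg.norm(d2)
    A=np.c_[d1,-d2];t=np.linalg.lstsq(A,o2-o1,rcond=None)[0]
    p=o1+d1*t[0];q=o2+d2*t[1];return (p+q)/2,np.linalg.norm(p-q)
def proj(f,p):
    T=np.array(f["pose"]);c=T[:3,:3].T@(np.array(p)-T[:3,3])
    return f["cx"]+f["fx"]*c[0]/-c[2], f["cy"]-f["fy"]*c[1]/-c[2]
def crop(f,u0,v0,w,h,s,name):
    c=f["frame"][v0:v0+h,u0:u0+w,::-1]; c=cv2.resize(c,None,fx=s,fy=s,interpolation=cv2.INTER_NEAREST)
    for k in range(0,w,10): cv2.putText(c,str(u0+k),(k*s,8),0,.3,(0,0,255),1);cv2.line(c,(k*s,9),(k*s,14),(0,0,255),1)
    for k in range(0,h,10): cv2.putText(c,str(v0+k),(0,k*s+4),0,.3,(0,0,255),1)
    cv2.imwrite("pics/"+name,c)
E
python3 - <<'E'
from h import *
f=grab_frame("top"); crop(f,105,185,40,90,6,"t_spring.png"); crop(f,190,145,132,112,6,"t_jig.png")
g=grab_frame("side"); crop(g,140,275,80,70,8,"s_spring.png"); crop(g,190,170,190,115,4,"s_jig.png")
import pickle;pickle.dump((f,g),open("f0.pkl","wb"))
E
```

```text
(no output)
```

View pics/t_spring.png

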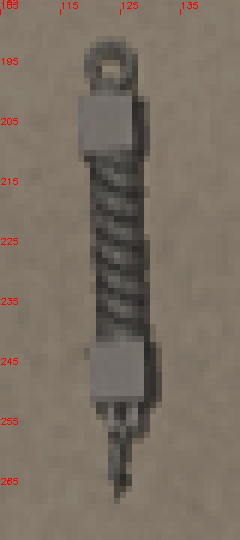

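View pics/t_jig.png

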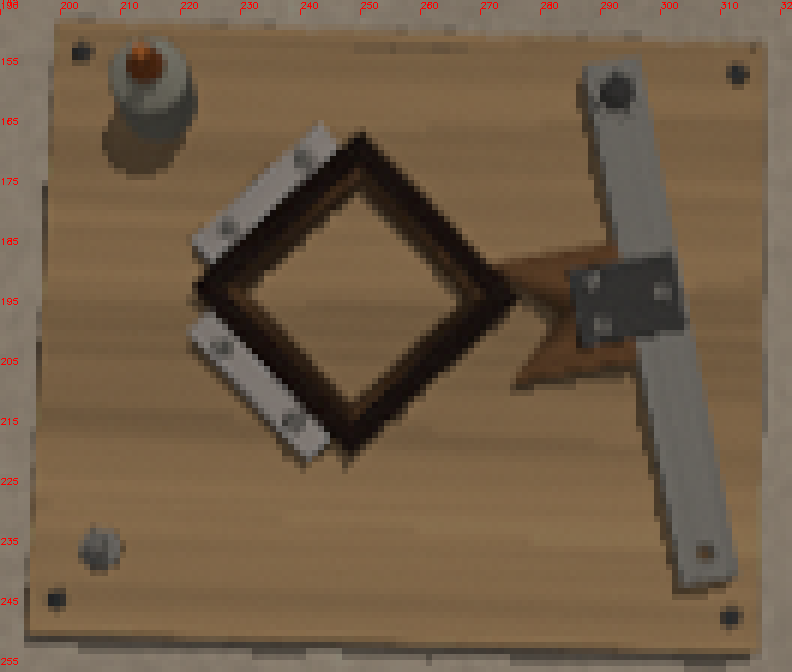

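View pics/s_spring.png

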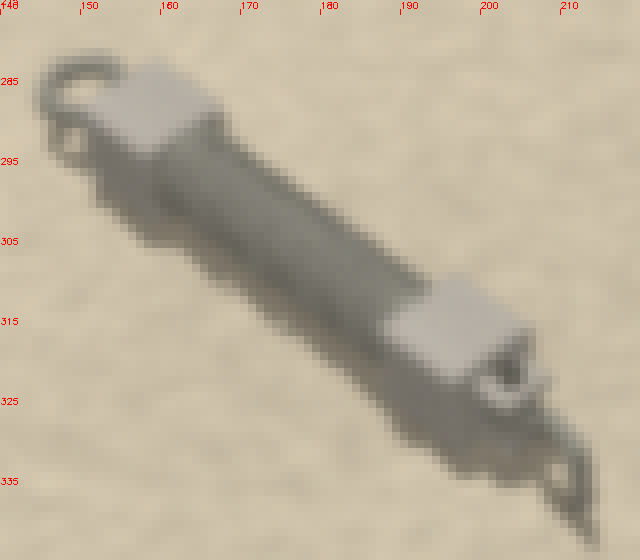

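View pics/s_jig.png

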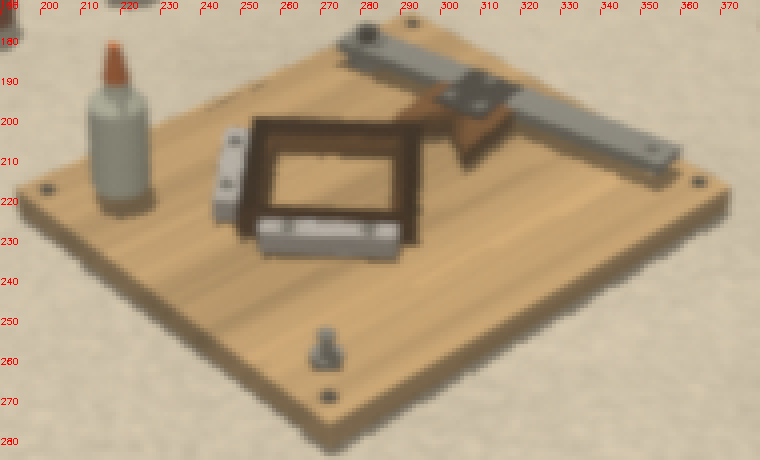

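Run:
```python
from h import *
import pickle
f,g=pickle.load(open("f0.pkl","rb"))
def blob(f,u0,v0,w,h,lo,hi,k=8,sel=None):
    c=cv2.resize(f["frame"][v0:v0+h,u0:u0+w],None,fx=k,fy=k,interpolation=cv2.INTER_CUBIC).astype(int)
    m=((c>=lo)&(c<=hi)).all(2).astype(np.uint8)
    return c,m
t=f["frame"].astype(int)
print("blk",t[205,122],t[247,125],"bg",t[205,112],"coil",t[225,124],"bar",t[225,303],"hole",t[237,307:309],"post",t[235,206])
for nm,(u,v) in dict(eb=(122.7,205.5),hb=(124.7,246.8)).items(): print(nm,onz(f,u,v,.024).round(4))
print("eye",onz(f,123.3,196.3,.012).round(4),"tip",onz(f,125,267.5,.01).round(4))
print("hole",onz(f,307.7,237,.034).round(4),"piv",onz(f,292.8,160.3,.04).round(4),"post",onz(f,206.3,236.3,.0385).round(4))
for c in [(199.5,149.5),(317.5,152.5),(316.5,253.5),(194.5,251.0)]: print("corner",onz(f,*c,.018).round(4))
print("glue",onz(f,214,155,.093).round(4))
print("hole tri",tri(f,(307.7,237),g,(350.5,206.5)), "post",tri(f,(206.3,236.3),g,(270.5,253.5)))
def qs(q):
    from scipy.spatial.transform import Rotation as R
    return R.from_quat(np.r_[q[1:],q[0]]).as_matrix()
print(qs(state()["tool_rot"]).round(3))
```

```text
blk [117 111 106] [116 110 105] bg [125 115 101] coil [52 50 48] bar [100  97  91] hole [[78 59 40]
 [67 59 48]] post [93 90 85]
eb [0.5569 0.3504 0.024 ]
hb [0.4516 0.3391 0.024 ]
eye [0.5828 0.3538 0.012 ] tip [0.4    0.3391 0.01  ]
hole [ 0.4837 -0.1233  0.034 ] piv [ 0.6815 -0.0832  0.04  ] post [0.4806 0.1332 0.0385]
corner [0.7106 0.1612 0.018 ]
corner [ 0.7099 -0.1503  0.018 ]
corner [ 0.443  -0.1479  0.018 ]
corner [0.4442 0.164  0.018 ]
glue [0.6768 0.1153 0.093 ]
hole tri (array([ 0.48765278, -0.12034119,  0.03434005]), np.float64(0.009896587636592812)) post (array([0.48360648, 0.13595266, 0.03523868]), np.float64(0.00730855253833479))
[[-0.903 -0.     0.429]
 [-0.429  0.001 -0.903]
 [-0.    -1.    -0.001]]
```

Run:
```python
from h import *
import pickle
f,g=pickle.load(open("f0.pkl","rb"))
A=np.array
for s in(0,.5):
    print(s)
    for nm,a,b in [("hole",(307.7,237),(353.3,207)),("post",(206.3,236.3),(271.5,252.5)),("piv",(292.8,160.3),(282,179)),("eb",(122.7,205.5),(159.4,288.1)),("hb",(124.7,247),(197.3,316))]:
        p,r=tri(f,A(a)-s,g,A(b)-s);print(nm,p.round(4),r.round(4), onz(f,*(A(a)-s),dict(hole=.034,post=.0385,piv=.04,eb=.024,hb=.024)[nm]).round(4), onz(g,*(A(b)-s),dict(hole=.034,post=.0385,piv=.04,eb=.024,hb=.024)[nm]).round(4))
    print("frame corner",onz(f,190+348/6-s,145+455/6-s,.033).round(4),"fence",onz(f,190+310/6-s,145+462/6-s,.03).round(4))
```

```text
0
hole [ 0.4851 -0.1223  0.0338] 0.0034 [ 0.4837 -0.1233  0.034 ] [ 0.4863 -0.1211  0.034 ]
post [0.4828 0.1351 0.0381] 0.0057 [0.4806 0.1332 0.0385] [0.4848 0.137  0.0385]
piv [ 0.6838 -0.0825  0.0362] 0.0033 [ 0.6815 -0.0832  0.04  ] [ 0.6806 -0.0772  0.04  ]
eb [0.5581 0.3517 0.0241] 0.0034 [0.5569 0.3504 0.024 ] [0.5598 0.3527 0.024 ]
hb [0.4525 0.3407 0.0236] 0.004 [0.4511 0.339  0.024 ] [0.4539 0.342  0.024 ]
frame corner [0.5224 0.0293 0.033 ] fence [0.5194 0.0455 0.03  ]
0.5
hole [ 0.486  -0.121   0.0354] 0.0029 [ 0.485 -0.122  0.034] [ 0.4884 -0.1219  0.034 ]
post [0.4837 0.1361 0.0394] 0.0051 [0.4818 0.1345 0.0385] [0.4867 0.1367 0.0385]
piv [ 0.6845 -0.0811  0.0378] 0.0029 [ 0.6828 -0.0819  0.04  ] [ 0.6832 -0.0779  0.04  ]
eb [0.559  0.3525 0.0253] 0.0028 [0.5582 0.3518 0.024 ] [0.5616 0.3526 0.024 ]
hb [0.4534 0.3414 0.0247] 0.0033 [0.4523 0.3404 0.024 ] [0.4555 0.342  0.024 ]
frame corner [0.5236 0.0306 0.033 ] fence [0.5207 0.0468 0.03  ]
```

```bash
python3 -m crank '[[[0.2,-5.4,0,2.5,9.7],[0.2,-6,0,1.5,9.7],[0.2,-6,0,-0.6,0],[0.2,-6,0,-0.6,0]]]'; python3 -c "
from h import *
print(state()['joint_pos'].round(3))"
```

```text
time: 0.7
tool_pos: [0.5095, -0.537, 0.2309]
tool_rot: [0.037, -0.037, 0.706, -0.706]
contact_force: [-0.1, -0.2, 1.0]
gripper_width: 0.602
[-0.912  0.319  1.313 -0.     1.51   0.554]
```

```bash
python3 -m crank '[[[0.2,-0.95,0,-5.86,0],[0.2,-0.95,0,-5.86,0],[0.2,-0.95,0,-5.86,0],[0.2,-0.95,0,-5.86,0],[0.2,-0.95,0,-5.86,0],[0.2,-0.95,0,-5.86,0],[0.2,-0.95,0,-5.86,0],[0.2,-0.95,0,-5.86,0]]]'; python3 -m crank '[[[0.2,-0.95,1,-5.86,0],[0.2,-0.95,2,-5.86,0],[0.2,-0.95,2.5,-5.86,0],[0.2,-0.95,2.5,-5.86,0],[0.2,-0.95,2.5,-5.86,0],[0.2,-0.95,2.5,-5.86,0],[0.2,-0.95,2,-5.86,0],[0.2,0,1.5,0,0]]]'
```

```text
time: 1.7
tool_pos: [0.5338, -0.0614, 0.2312]
tool_rot: [0.037, -0.037, 0.706, -0.706]
contact_force: [0.6, -0.0, 0.1]
gripper_width: 0.598
time: 2.7
tool_pos: [0.5558, 0.3478, 0.0679]
tool_rot: [0.039, -0.039, 0.706, -0.706]
contact_force: [0.9, 0.1, -0.5]
gripper_width: 0.601
```

Run:
```python
from h import *
f=grab_frame("top");g=grab_frame("side")
crop(f,85,170,90,110,6,"t1.png");crop(g,110,230,120,100,6,"s1.png")
```

```text
(no output)
```

View pics/t1.png

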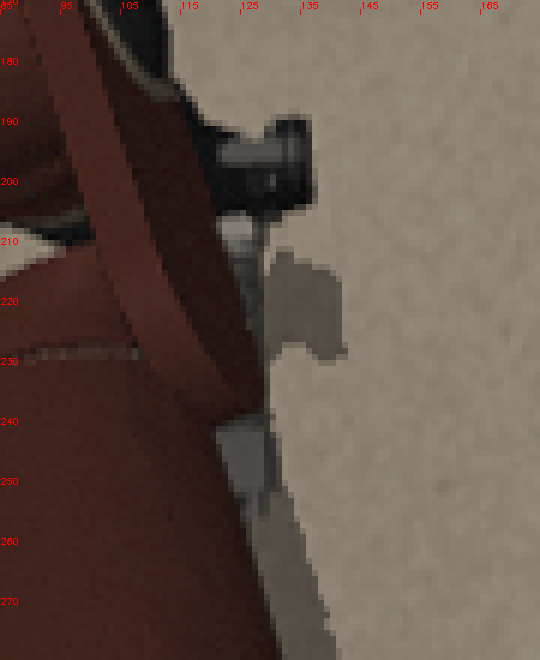

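View pics/s1.png

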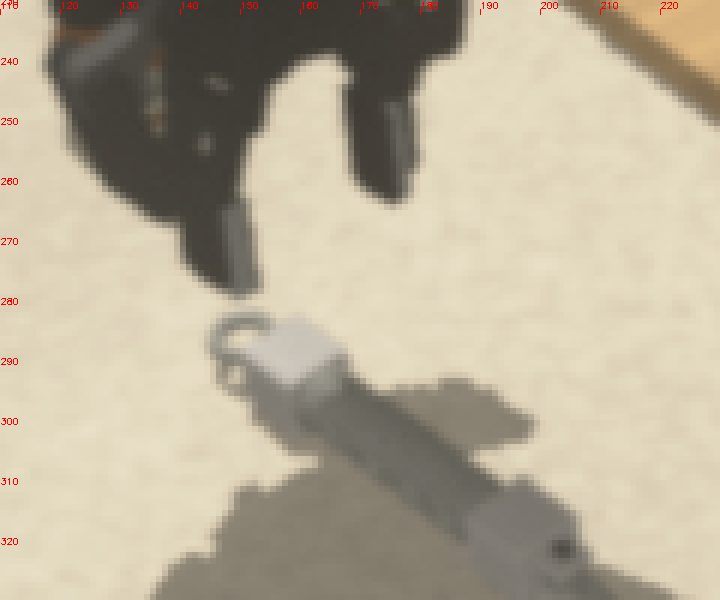

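Run:
```python
from h import *
f=grab_frame("top");g=grab_frame("side")
s=state();p=s['tool_pos'];print(p,s['time'])
for dz in(0,.004,.008): print(proj(g,p+[0,0,dz]),proj(f,p+[0,0,dz]))
zt=np.array([.1045,-.9945,0])
for sgn in(1,-1): print(proj(g,p+zt*sgn*.0255+[0,0,.005]))
print("block",proj(g,[.559,.352,.024]))
```

```text
[0.55667693 0.34327947 0.0691453 ] 2.9
(np.float64(162.0276582727567), np.float64(268.278432350213)) (np.float64(120.39812365165386), np.float64(202.86561517337304))
(np.float64(161.79103382606007), np.float64(266.6031045601844)) (np.float64(119.92603128606103), np.float64(202.60869770851696))
(np.float64(161.55328048326658), np.float64(264.91978405837324)) (np.float64(119.45064500897197), np.float64(202.34998766353732))
(np.float64(172.74259875990597), np.float64(259.54551298977117))
(np.float64(150.32659664310523), np.float64(273.05817264412485))
block (np.float64(159.93294368108542), np.float64(288.15400570678304))
```

```bash
python3 -m crank '[[[0.2,-0.3,1.5,-0.9,0],[0.2,0,1.5,0,0],[0.2,0,0.8,0,0],[0.2,0,0,0,0]]]'
python3 - <<'E'
from h import *
g=grab_frame("side");crop(g,110,230,120,100,6,"s2.png");print(state()['tool_pos'])
E
```

```text
time: 3.4
tool_pos: [0.5579, 0.3529, 0.0298]
tool_rot: [-0.036, 0.038, -0.706, 0.707]
contact_force: [0.8, -0.2, 0.1]
gripper_width: 0.601
[0.55849097 0.35323435 0.03075511]
```

View pics/s2.png

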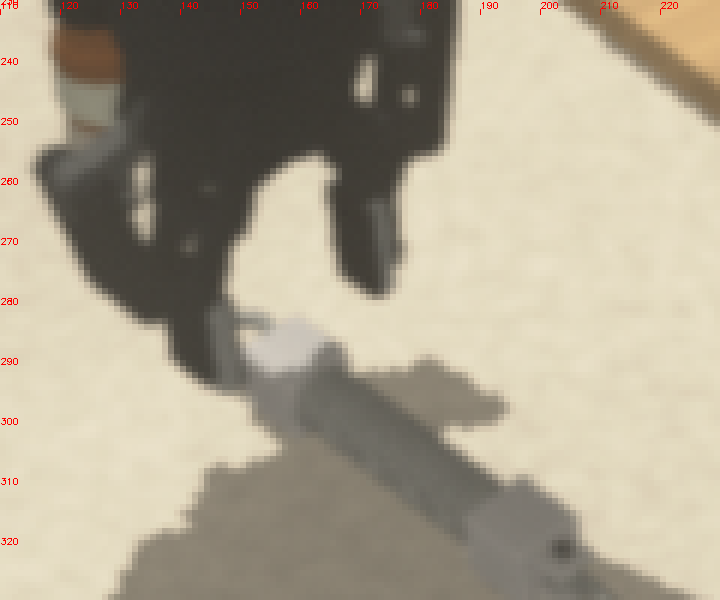

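```bash
python3 -m crank '[[[0.2,-0.3,1.0,0.05,0],[0.2,0,1.0,0,0],[0.2,0,0.5,0,0],[0.2,0,0,0,0]]]'
python3 - <<'E'
from h import *
g=grab_frame("side");crop(g,110,230,120,100,6,"s3.png");print(state()['tool_pos'],state()['contact_force'])
E
```

```text
time: 3.95
tool_pos: [0.5613, 0.3531, 0.0054]
tool_rot: [-0.037, 0.038, -0.706, 0.706]
contact_force: [-0.1, -0.5, -0.8]
gripper_width: 0.597
[0.5616302  0.35332728 0.0060159 ] [-0.0173404  -0.31511581 -0.11992039]
```

View pics/s3.png

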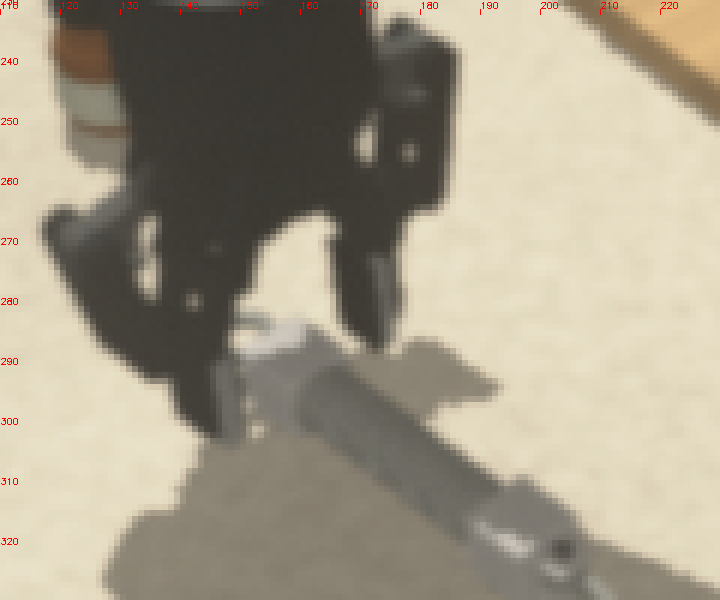

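```bash
python3 -m crank '[[[0.2,0,0.3,0,0],[-1,0,0,0,0],[-1,0,0,0,0],[-1,0,0,0,0],[-1,0,0,0,0],[-1,0,0,0,0]]]'
python3 - <<'E'
from h import *
g=grab_frame("side");crop(g,110,230,120,100,6,"s4.png");print(state()['tool_pos'],state()['contact_force'])
E
```

```text
time: 4.75
tool_pos: [0.5622, 0.3536, 0.0038]
tool_rot: [0.037, -0.037, 0.706, -0.706]
contact_force: [1.1, -0.2, 1.6]
gripper_width: 0.265
[0.56216335 0.35352462 0.00372404] [ 0.20016082 -0.15944602  1.92356016]
```

View pics/s4.png

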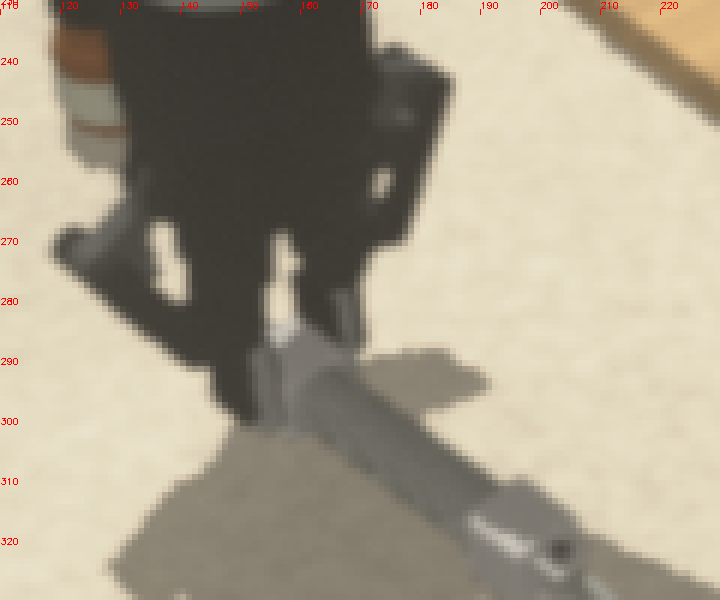

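```bash
python3 -m crank '[[[-1,0,-2,0,0],[-1,0,-3,0,0],[-1,0,-3,0,0],[-1,0,-2,0,0],[-1,0,0,0,0]]]'
python3 - <<'E'
from h import *
g=grab_frame("side");crop(g,120,190,130,130,6,"s5.png");print(state()['tool_pos'],state()['contact_force'])
E
```

```text
time: 5.42
tool_pos: [0.563, 0.354, 0.106]
tool_rot: [0.039, -0.036, 0.707, -0.706]
contact_force: [-0.1, -0.5, -1.5]
gripper_width: 0.265
[0.56202072 0.35348839 0.10401455] [ 0.00383062  0.19849722 -1.88663147]
```

View pics/s5.png

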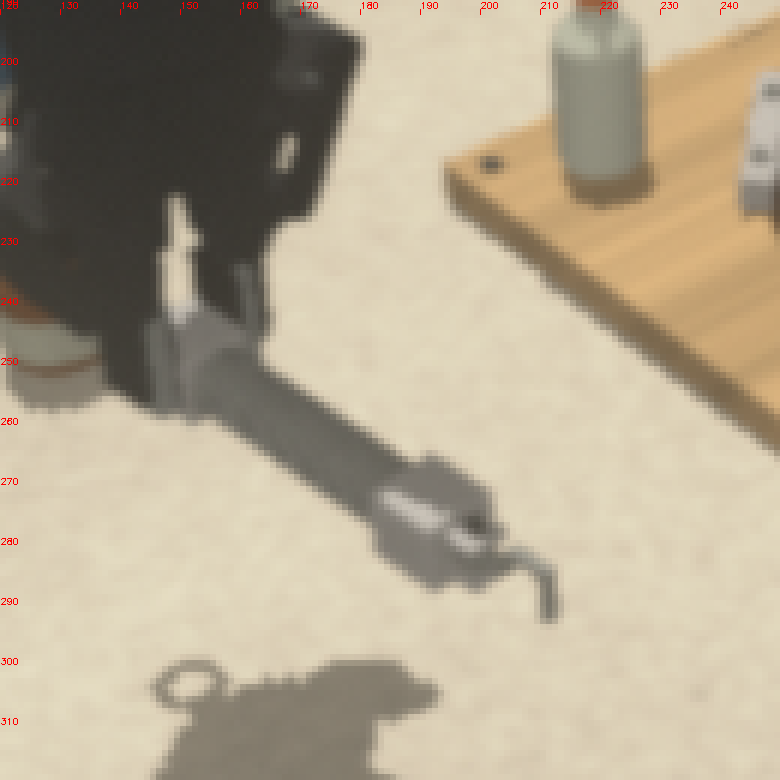

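Run:
```python
from h import *
from math import *
for f in(grab_frame("side"),): 
    p=np.array([.562,.3535,.1]);s=np.array([.9945,.1045,0]);print(proj(f,p-s*.151+[0,0,.002]))
D=np.array([.488-.562,.030-.3535])/10
for k in range(10):
    th=radians(-84+8.37*k);print(round(100*(D[0]*sin(th)-D[1]*cos(th)),2),round(100*(D[0]*cos(th)+D[1]*sin(th)),2))
```

```text
(np.float64(211.29214368194363), np.float64(294.6398564626875))
1.07 3.14
1.52 2.95
1.93 2.7
2.31 2.39
2.63 2.03
2.89 1.62
3.1 1.18
3.24 0.72
3.31 0.24
3.31 -0.24
```

```bash
python3 -m crank '[[[-1,1.07,0,3.14,-8.37],[-1,1.52,0,2.95,-8.37],[-1,1.93,0,2.7,-8.37],[-1,2.31,0,2.39,-8.37],[-1,2.63,0,2.03,-8.37],[-1,2.89,0,1.62,-8.37]]]';python3 -m crank '[[[-1,3.1,0,1.18,-8.37],[-1,3.24,0,0.72,-8.37],[-1,3.31,0,0.24,-8.37],[-1,3.31,0,-0.24,-8.37],[-1,0,2,0,0],[-1,0,0,0,0]]]'
python3 - <<'E'
from h import *
f=grab_frame("top");g=grab_frame("side");crop(g,230,140,150,110,5,"s6.png");crop(f,190,150,140,120,5,"t6.png");print(state()['tool_pos'],state()['contact_force'])
E
```

```text
time: 6.28
tool_pos: [0.5159, 0.158, 0.1012]
tool_rot: [0.334, -0.336, 0.623, -0.622]
contact_force: [0.2, 0.4, -1.5]
gripper_width: 0.265
time: 7.02
tool_pos: [0.4852, 0.0298, 0.0801]
tool_rot: [0.497, -0.5, 0.503, -0.499]
contact_force: [0.0, -0.2, -2.0]
gripper_width: 0.271
[0.48720944 0.03009609 0.08240849] [ 0.3833932  -0.99430265 -1.7517199 ]
```

View pics/s6.png

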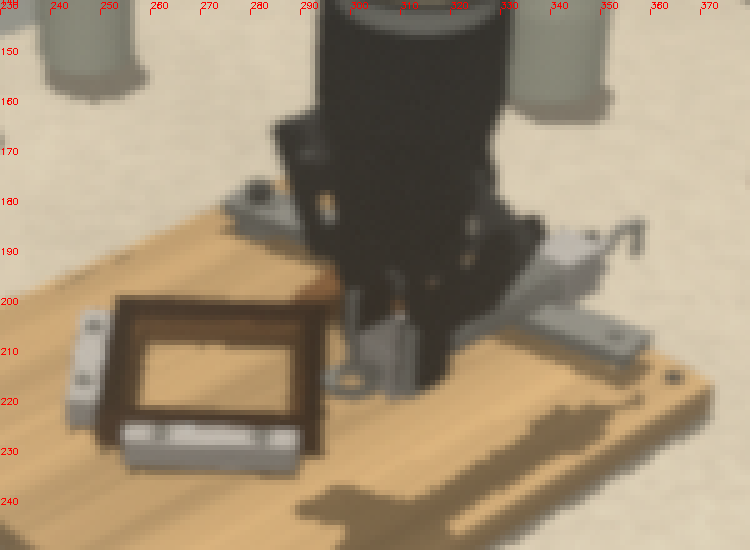

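View pics/t6.png

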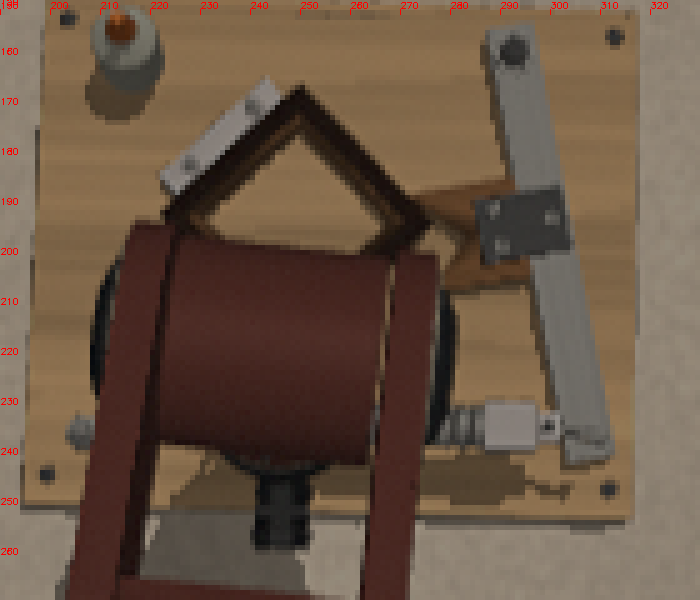

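Run:
```python
from h import *
f=grab_frame("top");g=grab_frame("side");crop(g,325,175,50,45,14,"s7.png");crop(f,280,220,40,35,16,"t7.png")
```

```text
(no output)
```

View pics/s7.png

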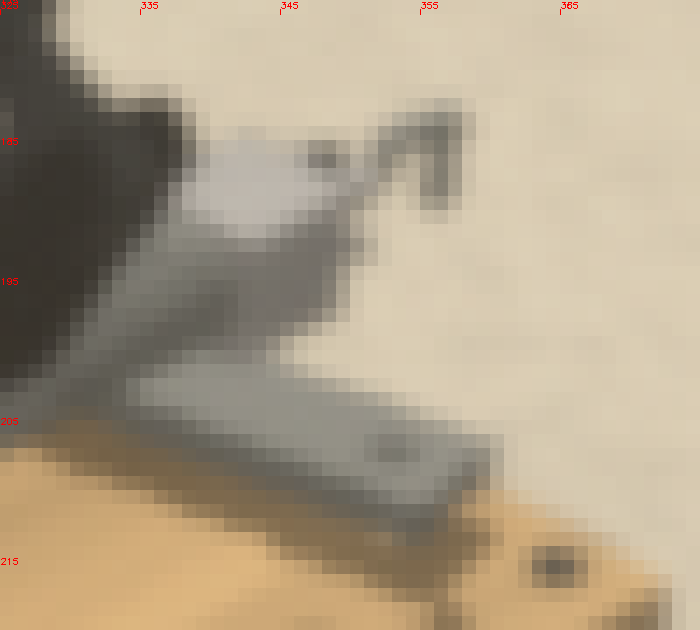

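View pics/t7.png

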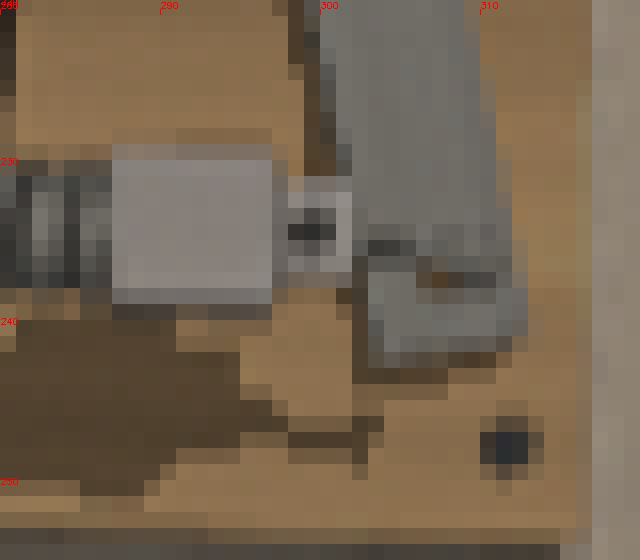

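Run:
```python
from h import *
f=grab_frame("top");g=grab_frame("side");p=state()['tool_pos'];print(p)
for v in(235,236,237,238):
    print(v,onz(f,310.5,v,.096).round(4),[x.round(4) for x in tri(f,(310.5,v),g,(356,183.5))])
print("side tip on z .08",onz(g,356,189.5,p[2]-.002).round(4),"top hole",onz(f,307,236.7,.034).round(4),"side hole",onz(g,352.6,206.4,.034).round(4))
print("block",onz(f,291.9,234.2,p[2]+.02).round(4), "side blk",onz(g,342.3,187.5,p[2]+.02).round(4))
print("straight leg side",proj(g,[p[0],p[1]-.151,p[2]-.002]),"top",proj(f,[p[0],p[1]-.151,p[2]+.019]))
```

```text
[0.48849637 0.03016289 0.0839282 ]
235 [ 0.4833 -0.1233  0.096 ] [array([ 0.4847, -0.1219,  0.0977]), np.float64(0.004)]
236 [ 0.4808 -0.1233  0.096 ] [array([ 0.483 , -0.1212,  0.0986]), np.float64(0.0059)]
237 [ 0.4784 -0.1233  0.096 ] [array([ 0.4813, -0.1205,  0.0995]), np.float64(0.0079)]
238 [ 0.476  -0.1233  0.096 ] [array([ 0.4796, -0.1199,  0.1004]), np.float64(0.0098)]
side tip on z .08 [ 0.4851 -0.1218  0.0819] top hole [ 0.4844 -0.1215  0.034 ] side hole [ 0.489  -0.1219  0.034 ]
block [ 0.4837 -0.0777  0.1039] side blk [ 0.489  -0.0762  0.1039]
straight leg side (np.float64(354.5711348391514), np.float64(189.06688501098913)) top (np.float64(309.83319346508415), np.float64(232.54961760583922))
```

```bash
python3 -m crank '[[[-1,0,1.5,0.2,0],[-1,0,1.5,0.2,0],[-1,0,1,0,0],[-1,0,0,0,0]]]';  python3 - <<'E'
from h import *
f=grab_frame("top");g=grab_frame("side");p=state()['tool_pos'];print(p,state()['contact_force']);crop(g,325,175,50,45,14,"s8.png");crop(f,280,220,40,35,16,"t8.png")
E
```

```text
time: 7.82
tool_pos: [0.4908, 0.0299, 0.0416]
tool_rot: [0.498, -0.5, 0.502, -0.5]
contact_force: [-0.3, -0.1, -1.6]
gripper_width: 0.268
[0.49204605 0.02980819 0.04320493] [ 0.6078128  -0.26927975 -1.56022255]
```

View pics/s8.png

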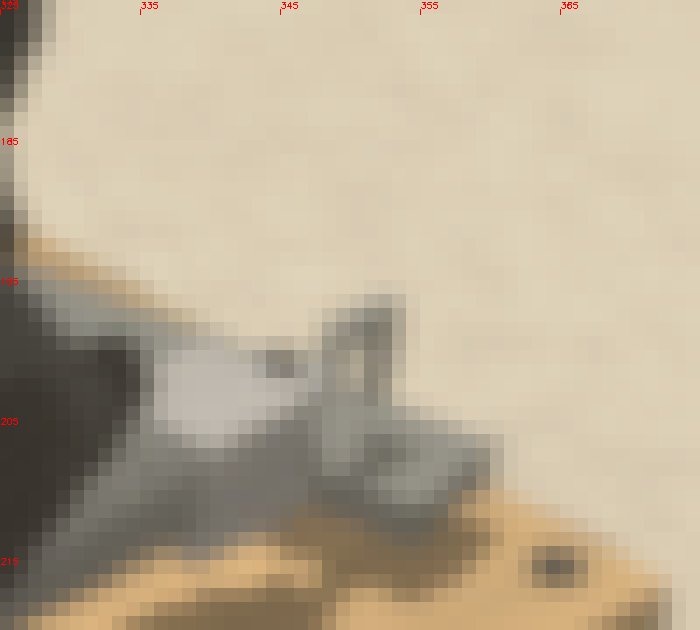

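View pics/t8.png

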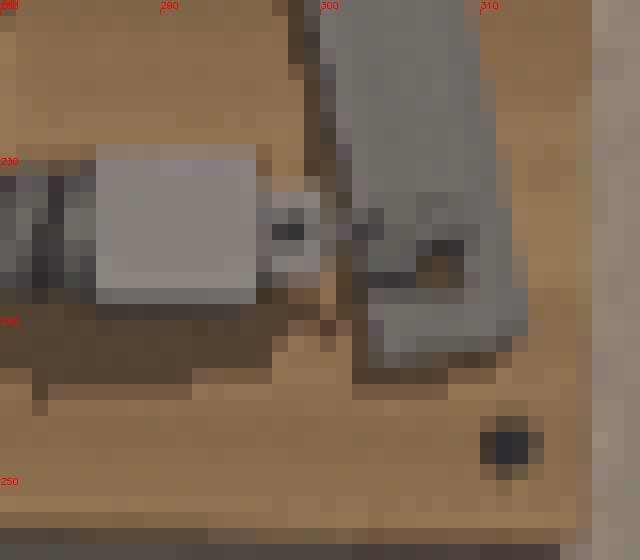

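```bash
python3 -m crank '[[[-1,-0.05,0.2,-0.25,0],[-1,0,0.3,0,0],[-1,0,0,0,0]]]';  python3 - <<'E'
from h import *
f=grab_frame("top");g=grab_frame("side");p=state()['tool_pos'];print(p,state()['contact_force']);crop(g,330,190,35,30,20,"s9.png");crop(f,290,225,25,20,28,"t9.png")
E
```

```text
time: 8.3
tool_pos: [0.4894, 0.0303, 0.0382]
tool_rot: [0.499, -0.499, 0.501, -0.501]
contact_force: [-0.6, -1.2, -2.2]
gripper_width: 0.269
[0.48961466 0.03032614 0.03843934] [-0.47001288  0.26131149 -1.81551015]
```

View pics/s9.png

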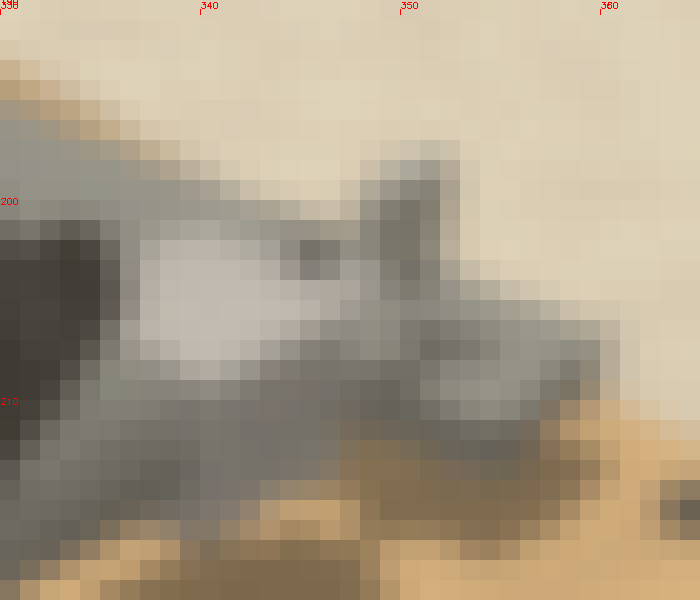

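View pics/t9.png

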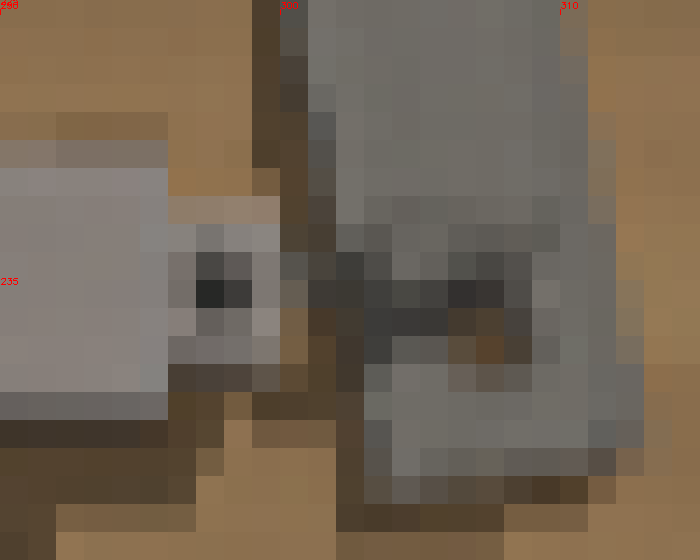

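```bash
python3 -m crank '[[[-1,0,0,-0.35,0],[-1,0,0,0,0]]]';  python3 - <<'E'
from h import *
f=grab_frame("top");g=grab_frame("side");p=state()['tool_pos'];print(p,state()['contact_force']);crop(g,330,190,35,30,20,"s10.png");crop(f,290,225,25,20,28,"t10.png")
E
```

```text
time: 8.65
tool_pos: [0.4858, 0.0304, 0.0383]
tool_rot: [0.499, -0.499, 0.501, -0.501]
contact_force: [-0.1, 0.3, -1.8]
gripper_width: 0.265
[0.48602541 0.03034208 0.03841195] [-0.67769704  0.57254731 -3.04582474]
```

View pics/s10.png

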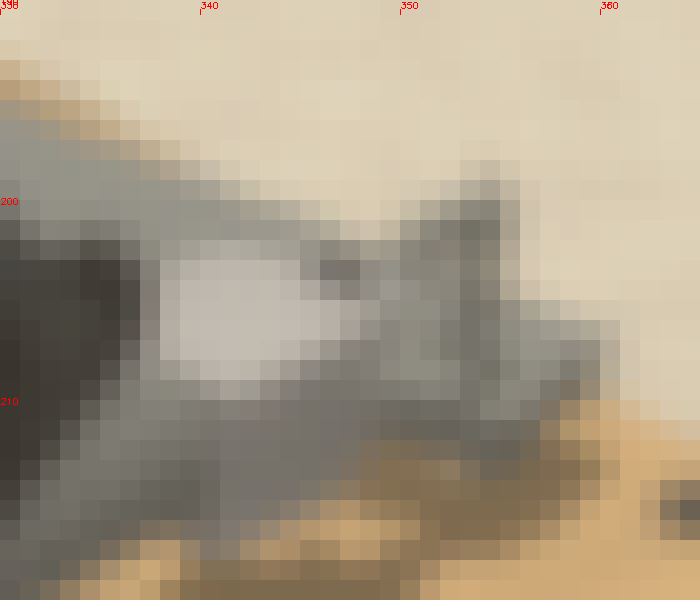

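View pics/t10.png

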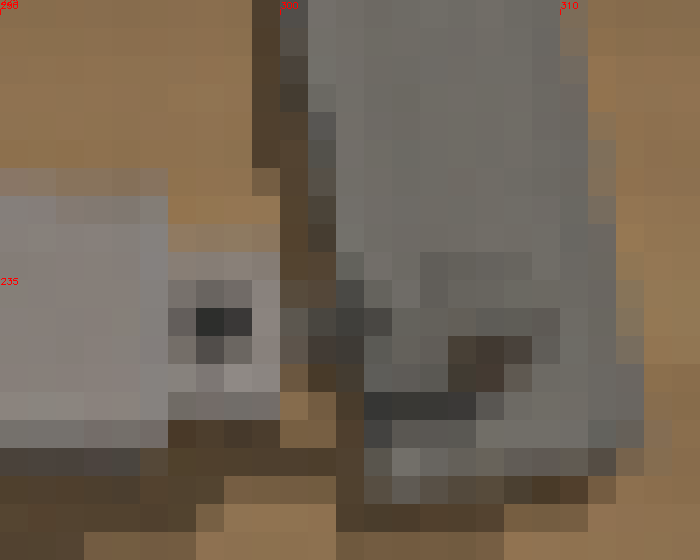

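```bash
python3 -m crank '[[[-1,0,0,0.1,0],[-1,0,0,0.1,0],[-1,0,0,0.1,0],[-1,0,0,0.1,0],[-1,0,0,0,0]]]';  python3 - <<'E'
from h import *
f=grab_frame("top");g=grab_frame("side");p=state()['tool_pos'];print(p,state()['contact_force']);crop(g,330,190,35,30,20,"s11.png");crop(f,290,225,25,20,28,"t11.png")
E
```

```text
time: 9.38
tool_pos: [0.4901, 0.0303, 0.0384]
tool_rot: [0.499, -0.499, 0.501, -0.501]
contact_force: [0.2, 0.0, -1.9]
gripper_width: 0.267
[0.49003532 0.03031355 0.038352  ] [-0.84474393 -0.78303862 -2.49295443]
```

View pics/s11.png

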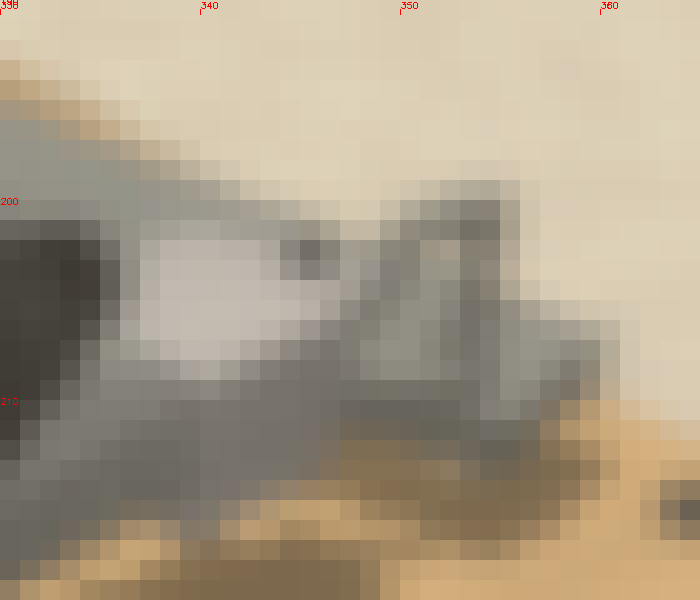

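View pics/t11.png

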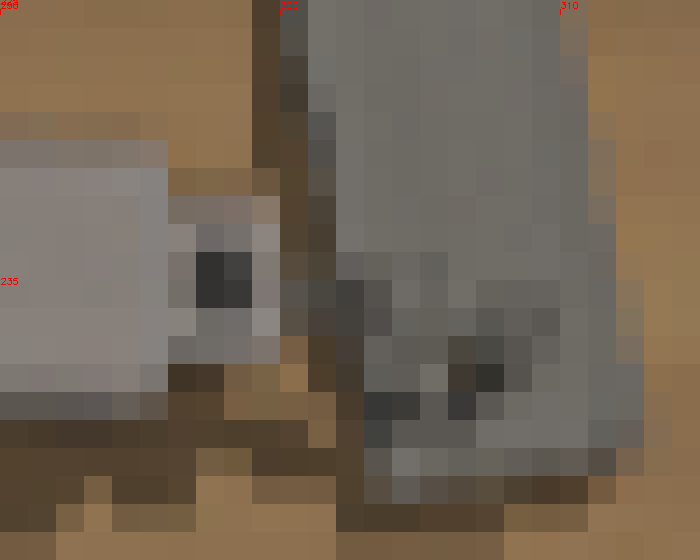

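```bash
python3 -m crank '[[[-1,0,0.15,0,0],[-1,0,0.15,0,0],[-1,0,0,0,0]]]'; python3 -m crank '[[[-1,0,0.15,0,0],[-1,0,0.0,0,0]]]';  python3 - <<'E'
from h import *
f=grab_frame("top");g=grab_frame("side");p=state()['tool_pos'];print(p,state()['contact_force'],state()['ft_torque']);crop(g,330,190,35,30,20,"s12.png");crop(f,290,225,25,20,28,"t12.png")
E
```

```text
time: 9.85
tool_pos: [0.4898, 0.0303, 0.0351]
tool_rot: [0.499, -0.499, 0.501, -0.501]
contact_force: [-0.6, 0.3, -1.6]
gripper_width: 0.268
time: 10.1
tool_pos: [0.4899, 0.0303, 0.0337]
tool_rot: [0.499, -0.499, 0.501, -0.501]
contact_force: [0.3, 0.4, -2.0]
gripper_width: 0.265
[0.49004921 0.03030034 0.03383634] [ 0.71266909  0.21533404 -1.5722133 ] [ 0.10440805 -0.03495054  0.00271773]
```

View pics/s12.png

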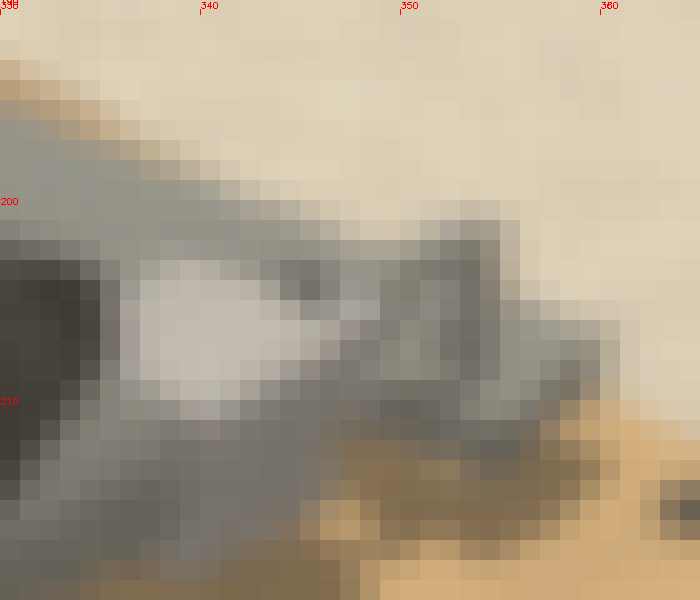

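View pics/t12.png

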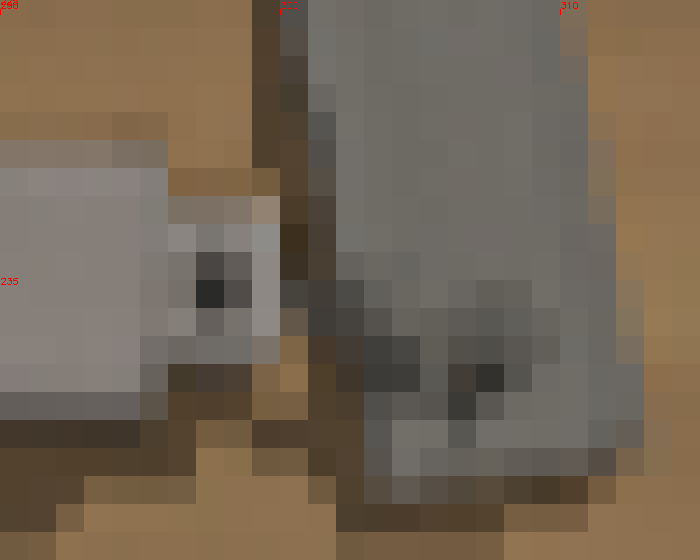

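```bash
python3 -m crank '[[[-1,0,0.15,0,0],[-1,0,0.0,0,0]]]'; python3 -m crank '[[[-1,0,0.15,0,0],[-1,0,0.0,0,0]]]';python3 -m crank '[[[-1,0,0.15,0,0],[-1,0,0.0,0,0]]]'
```

```text
time: 10.45
tool_pos: [0.4899, 0.0303, 0.0322]
tool_rot: [0.499, -0.499, 0.501, -0.501]
contact_force: [-0.0, 0.5, -2.2]
gripper_width: 0.263
time: 10.7
tool_pos: [0.4899, 0.0303, 0.0307]
tool_rot: [0.499, -0.499, 0.501, -0.501]
contact_force: [-0.9, 0.4, -1.1]
gripper_width: 0.265
time: 10.95
tool_pos: [0.4899, 0.0303, 0.0292]
tool_rot: [0.499, -0.499, 0.501, -0.501]
contact_force: [-0.4, -0.3, -1.2]
gripper_width: 0.266
```

Run:
```python
from h import *
f=grab_frame("top");g=grab_frame("side");crop(g,290,180,80,55,10,"s13.png");crop(f,270,220,45,30,16,"t13.png")
```

```text
(no output)
```

View pics/s13.png

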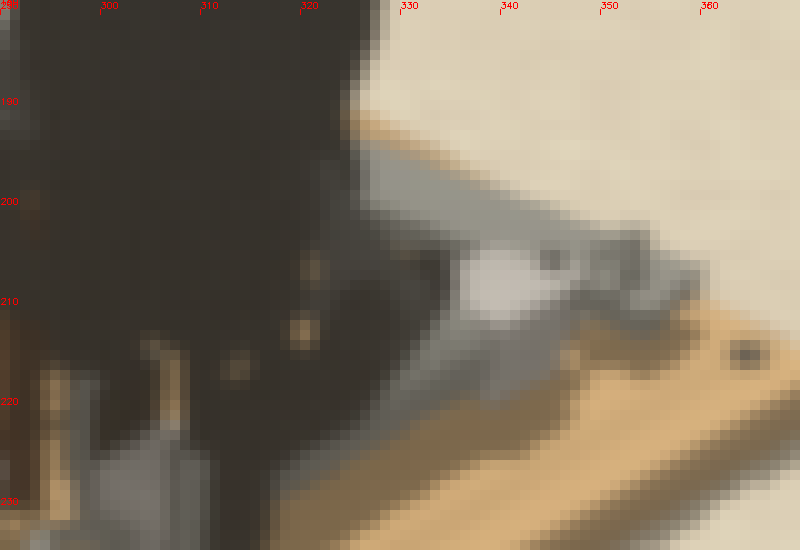

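View pics/t13.png

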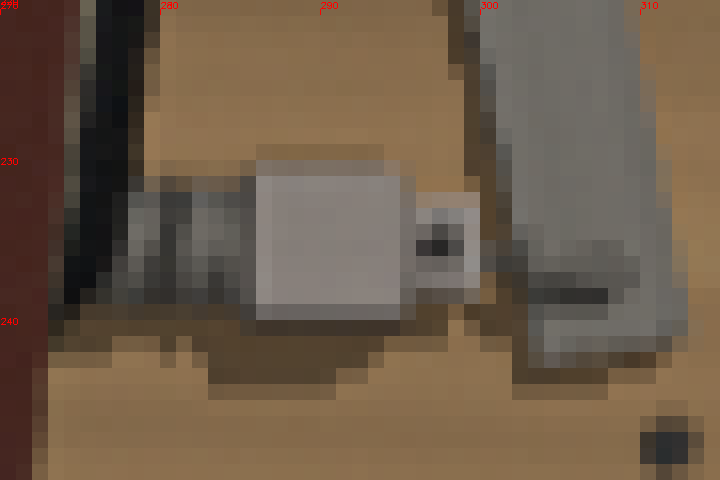

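```bash
python3 -m crank '[[[-1,0,0.2,0,0],[-1,0,0.0,0,0]]]'; python3 -m crank '[[[-1,0,0.2,0,0],[-1,0,0.0,0,0]]]';python3 -m crank '[[[-1,0,0.2,0,0],[-1,0,0.0,0,0]]]'
```

```text
time: 11.3
tool_pos: [0.4899, 0.0303, 0.0271]
tool_rot: [0.499, -0.499, 0.501, -0.501]
contact_force: [-0.0, 0.0, -2.0]
gripper_width: 0.271
time: 11.55
tool_pos: [0.4899, 0.0303, 0.0252]
tool_rot: [0.499, -0.499, 0.501, -0.501]
contact_force: [-0.3, 1.3, -2.7]
gripper_width: 0.267
time: 11.8
tool_pos: [0.4901, 0.0304, 0.0233]
tool_rot: [0.499, -0.499, 0.501, -0.501]
contact_force: [0.4, 0.1, -1.3]
gripper_width: 0.268
```

Run:
```python
from h import *
f=grab_frame("top");g=grab_frame("side");crop(g,290,180,80,55,10,"s14.png");crop(f,270,220,45,30,16,"t14.png")
for k in range(1): s=state();print(s['contact_force'],s['ft_torque'],s['tool_pos'])
```

```text
[-0.44989609  0.29688545 -1.64648194] [ 0.17664656 -0.03979828 -0.00513462] [0.4901818  0.03035494 0.02348051]
```

View pics/s14.png

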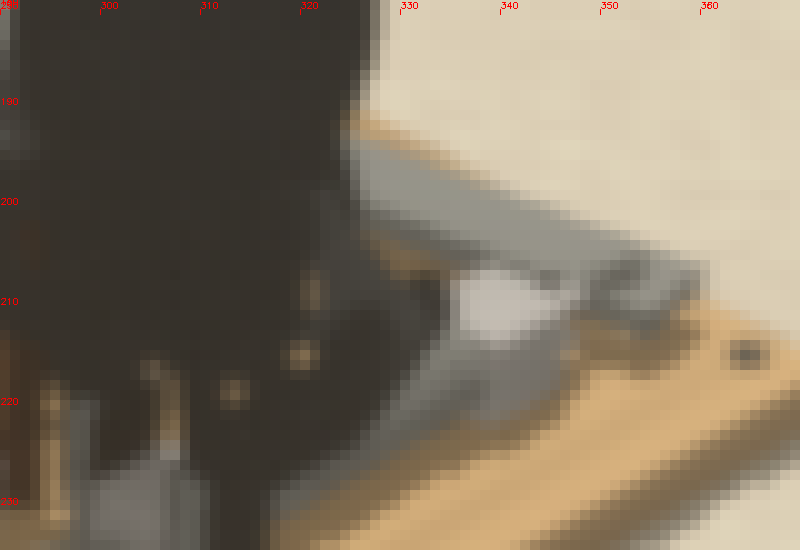

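View pics/t14.png

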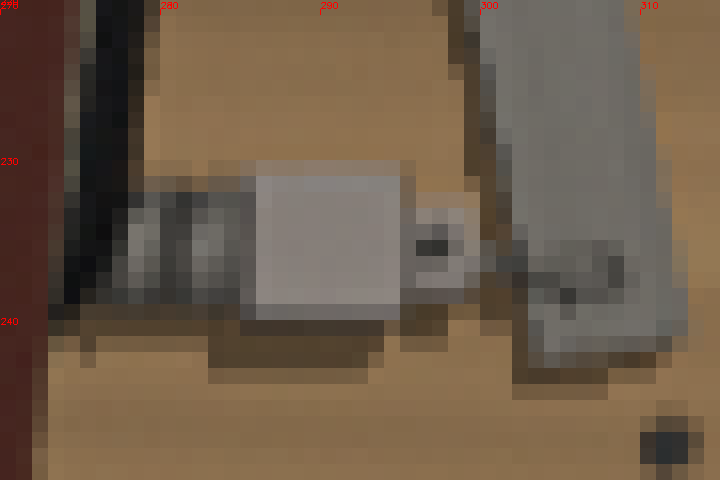

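```bash
python3 -m crank '[[[-1,-0.3,0.1,-0.03,0],[-1,-0.4,0,-0.03,0],[-1,-0.4,0,-0.04,0],[-1,-0.4,0,-0.04,0],[-1,-0.4,0,-0.04,0],[-1,-0.4,0,-0.04,0]]]'; python3 -m crank '[[[-1,-0.4,0,-0.04,0],[-1,-0.4,0,-0.04,0],[-1,0,0,0,0]]]';python3 - <<'E'
from h import *
f=grab_frame("top");g=grab_frame("side");crop(g,230,170,150,110,5,"s15.png");crop(f,190,150,140,120,5,"t15.png")
E
```

```text
time: 12.65
tool_pos: [0.488, 0.0536, 0.0224]
tool_rot: [-0.499, 0.499, -0.501, 0.501]
contact_force: [-0.9, -1.6, -0.4]
gripper_width: 0.265
time: 13.02
tool_pos: [0.4871, 0.0619, 0.0222]
tool_rot: [0.499, -0.499, 0.501, -0.501]
contact_force: [-0.3, -0.6, -1.7]
gripper_width: 0.265
```

View pics/s15.png

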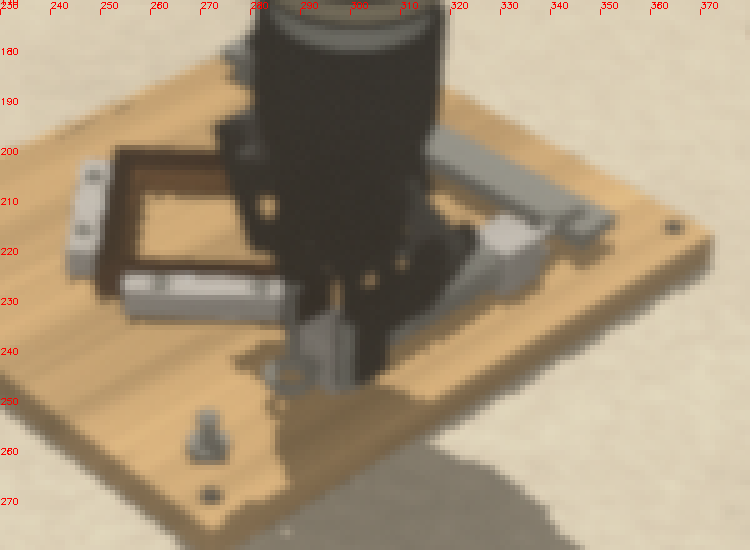

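View pics/t15.png

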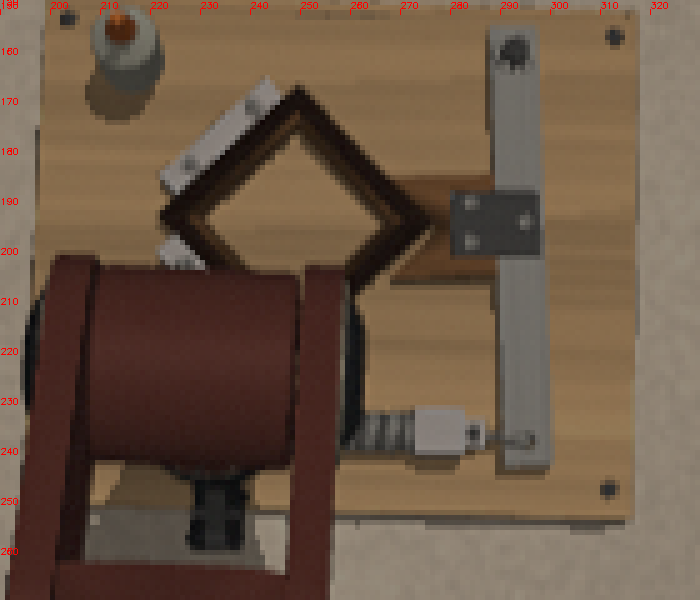

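```bash
python3 -m crank '[[[-1,-0.3,0.05,-0.02,0],[-1,-0.3,0,0,0],[-1,0,0,0,0]]]';python3 - <<'E'
from h import *
f=grab_frame("top");g=grab_frame("side");crop(g,255,220,60,50,13,"s16.png")
s=state();print(s['tool_pos'],s['contact_force'])
print("eye exp",proj(g,s['tool_pos']+[0,.027,.008]),"post head exp",proj(g,[.4865,.1365,.0385]))
E
```

```text
time: 13.5
tool_pos: [0.487, 0.0676, 0.0218]
tool_rot: [0.499, -0.499, 0.501, -0.501]
contact_force: [0.1, -0.5, -1.2]
gripper_width: 0.266
[0.48704887 0.06752651 0.02187304] [ 0.04103238 -0.92699614 -1.57405005]
eye exp (np.float64(285.8416065200452), np.float64(246.66837259756971)) post head exp (np.float64(271.12971594932145), np.float64(252.00990564898893))
```

View pics/s16.png

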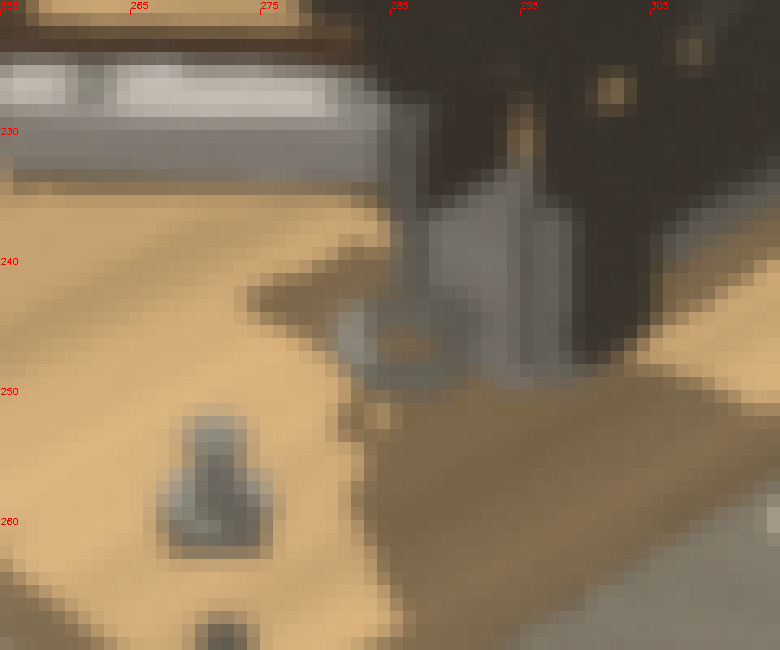

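```bash
python3 -m crank '[[[-0.2,0,0,0,0],[-0.2,0,0,0,0],[-0.2,0,0,0,0],[-0.2,0,0,0,0]]]';python3 - <<'E'
from h import *
f=grab_frame("top");g=grab_frame("side");crop(g,255,190,110,75,7,"s17.png")
s=state();print(s['tool_pos'],s['contact_force'],s['gripper_width'])
E
```

```text
time: 14.1
tool_pos: [0.4871, 0.0674, 0.022]
tool_rot: [-0.499, 0.499, -0.501, 0.501]
contact_force: [-0.9, 0.1, 0.8]
gripper_width: 0.397
[0.4870802  0.06734196 0.02191846] [0.0427244  0.12112294 0.67549508] 0.395101959052129
```

View pics/s17.png

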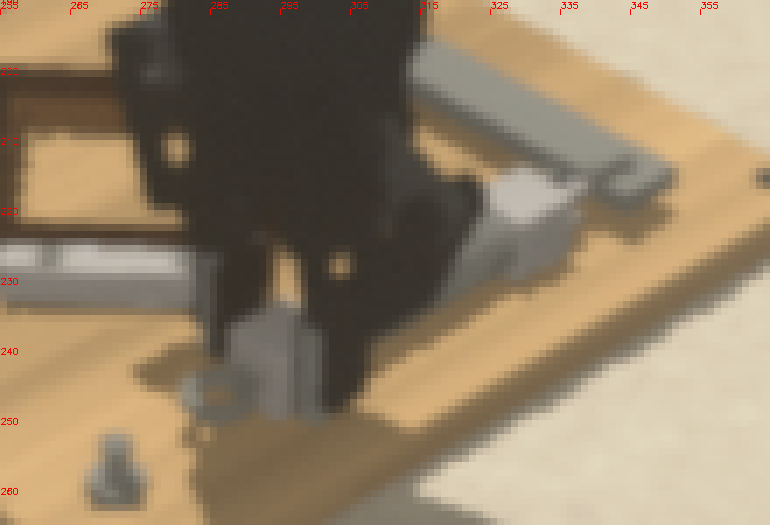

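```bash
python3 -m crank '[[[-0.2,-1.4,0,0,0],[-0.2,-1.3,0.1,0,0],[-0.2,0,0,0,0],[-1,0,0,0,0],[-1,0,0,0,0],[-1,0,0,0,0],[-1,0,0,0,0]]]';python3 - <<'E'
from h import *
f=grab_frame("top");g=grab_frame("side");crop(g,255,190,110,75,7,"s18.png");crop(f,190,200,120,70,6,"t18.png")
s=state();print(s['tool_pos'],s['contact_force'],s['gripper_width'])
E
```

```text
time: 15.08
tool_pos: [0.4873, 0.0945, 0.0211]
tool_rot: [0.499, -0.498, 0.501, -0.501]
contact_force: [-0.8, 3.0, 2.2]
gripper_width: 0.226
[0.48732878 0.09448951 0.02106986] [0.19082521 2.88159937 3.01688552] 0.22188627851846096
```

View pics/s18.png

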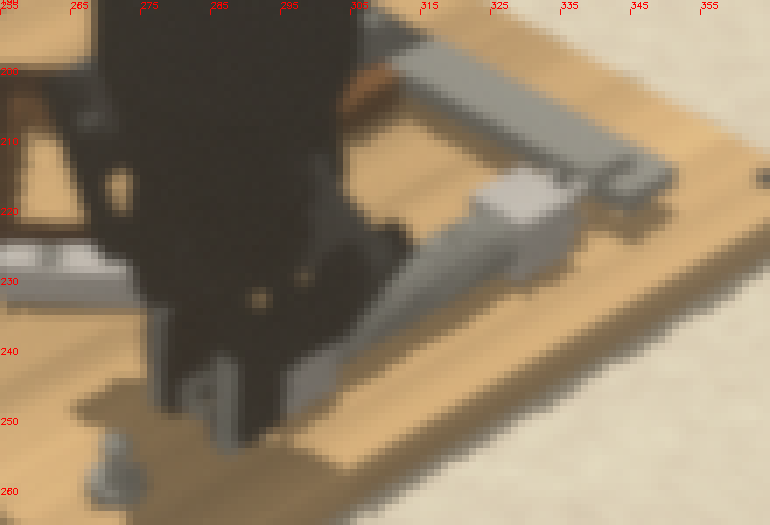

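View pics/t18.png

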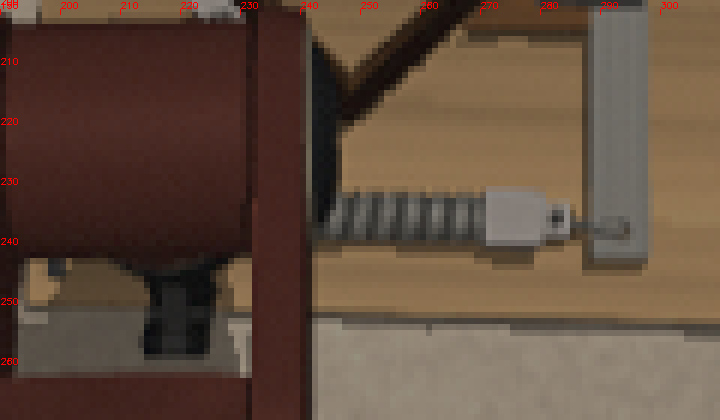

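```bash
python3 -m crank '[[[-1,-0.2,-0.1,0,0],[-1,-0.2,0,0,0],[-1,-0.2,0,0,0],[-1,0,0,0,0]]]';python3 -m crank '[[[-1,-0.3,0,0,0],[-1,-0.3,0,0,0],[-1,0,0,0,0]]]';python3 - <<'E'
from h import *
f=grab_frame("top");g=grab_frame("side");crop(g,255,190,110,75,7,"s19.png");crop(f,190,200,120,70,6,"t19.png")
s=state();print(s['tool_pos'],s['contact_force'],s['gripper_width'])
E
```

```text
time: 15.68
tool_pos: [0.4869, 0.0999, 0.0216]
tool_rot: [-0.498, 0.499, -0.501, 0.501]
contact_force: [-0.3, -3.6, -1.0]
gripper_width: 0.225
time: 16.05
tool_pos: [0.4871, 0.1061, 0.0218]
tool_rot: [-0.499, 0.499, -0.501, 0.501]
contact_force: [-1.4, -5.1, -2.2]
gripper_width: 0.225
[0.48711693 0.10602307 0.0217785 ] [-0.39908731 -5.320858    0.15050798] 0.22177658490523056
```

View pics/s19.png

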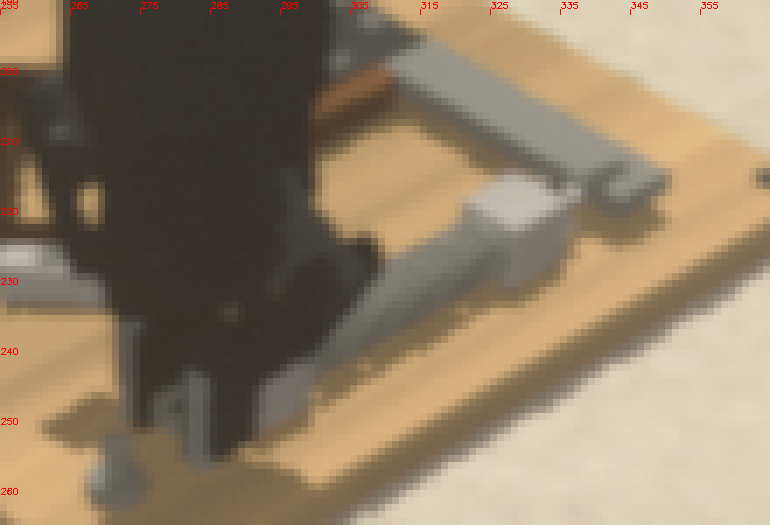

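View pics/t19.png

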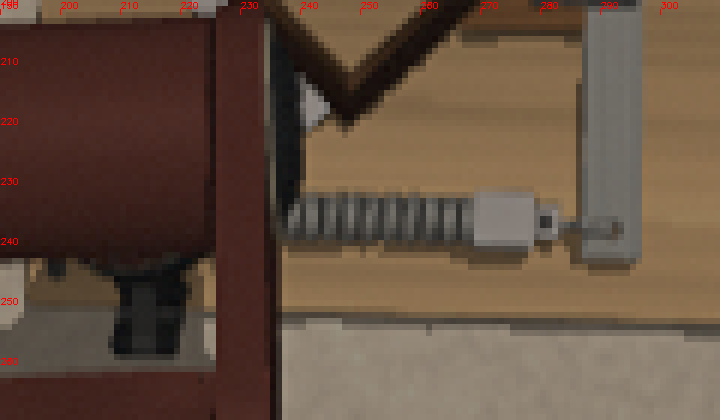

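```bash
python3 -m crank '[[[-1,0,-0.2,0,0],[-1,0,-0.2,0,0],[-1,0,-0.2,0,0],[-1,0,0,0,0]]]';python3 - <<'E'
from h import *
f=grab_frame("top");g=grab_frame("side");crop(g,255,190,110,75,7,"s20.png")
s=state();print(s['tool_pos'],s['contact_force'],s['gripper_width'],s['ft_torque'])
E
```

```text
time: 16.65
tool_pos: [0.4871, 0.106, 0.0279]
tool_rot: [-0.499, 0.499, -0.501, 0.501]
contact_force: [-1.3, -5.1, -2.2]
gripper_width: 0.217
[0.4870074  0.10597774 0.02769073] [-0.30137829 -5.60780617 -1.36316545] 0.22293233472353985 [-0.87995893  0.04975585 -0.03924028]
```

View pics/s20.png

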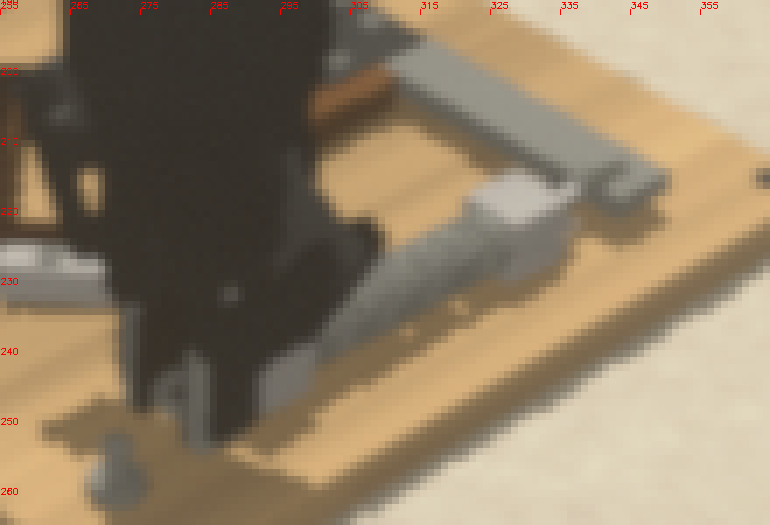

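```bash
python3 -m crank '[[[-1,0,-0.2,0,0],[-1,0,-0.2,0,0],[-1,0,-0.2,0,0],[-1,0,-0.2,0,0],[-1,0,0,0,0]]]';python3 -m crank '[[[-1,-0.4,0,0,0],[-1,-0.4,0,0,0],[-1,-0.4,0,0,0],[-1,-0.4,0,0,0],[-1,-0.4,0,0,0],[-1,-0.4,0,0,0],[-1,-0.4,0,0,0],[-1,0,0,0,0]]]';python3 - <<'E'
from h import *
f=grab_frame("top");g=grab_frame("side");crop(g,250,190,110,75,7,"s21.png");crop(f,190,200,120,70,6,"t21.png")
s=state();print(s['tool_pos'],s['contact_force'],s['gripper_width'],s['ft_torque'])
E
```

```text
time: 17.38
tool_pos: [0.487, 0.106, 0.0357]
tool_rot: [-0.498, 0.499, -0.501, 0.501]
contact_force: [-0.3, -6.2, -2.6]
gripper_width: 0.226
time: 18.38
tool_pos: [0.4866, 0.1326, 0.0351]
tool_rot: [-0.497, 0.501, -0.5, 0.502]
contact_force: [-1.1, -11.3, -1.9]
gripper_width: 0.221
[0.48658573 0.13247604 0.03506893] [ -0.90375596 -11.92652828  -3.18159743] 0.22315659924330425 [-1.74585811  0.04653285 -0.07779144]
```

View pics/s21.png

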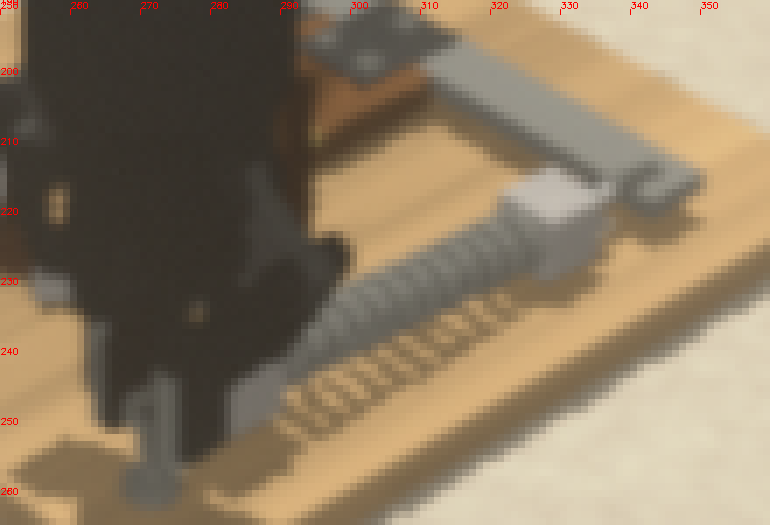

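View pics/t21.png

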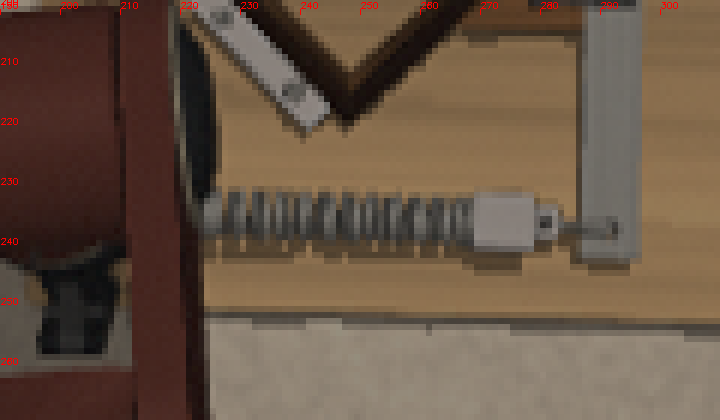

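```bash
python3 -m crank '[[[-1,-0.2,0,0,0],[-1,-0.2,0,0,0],[-1,0,0,0,0]]]';python3 -m crank '[[[-1,0,0.2,0,0],[-1,0,0,0,0]]]';python3 -m crank '[[[-1,0,0.15,0,0],[-1,0,0,0,0]]]';python3 - <<'E'
from h import *
g=grab_frame("side");crop(g,250,220,50,45,14,"s22.png")
s=state();print(s['tool_pos'],s['contact_force'],s['gripper_width'],s['ft_torque'])
print(proj(g,[.4865,.1365,.0385]))
E
```

```text
time: 18.85
tool_pos: [0.4866, 0.1363, 0.035]
tool_rot: [-0.497, 0.501, -0.5, 0.502]
contact_force: [0.3, -12.5, -1.8]
gripper_width: 0.223
time: 19.1
tool_pos: [0.4865, 0.1362, 0.0329]
tool_rot: [-0.497, 0.501, -0.5, 0.502]
contact_force: [-0.9, -12.2, -2.3]
gripper_width: 0.222
time: 19.35
tool_pos: [0.4865, 0.1361, 0.0314]
tool_rot: [-0.497, 0.501, -0.5, 0.502]
contact_force: [-1.4, -11.9, -1.9]
gripper_width: 0.221
[0.48655281 0.13614318 0.03149838] [ -0.39824118 -12.67953405  -1.79479739] 0.22378223854819598 [-1.96802514  0.11606425 -0.10049847]
(np.float64(271.12971594932145), np.float64(252.00990564898893))
```

View pics/s22.png

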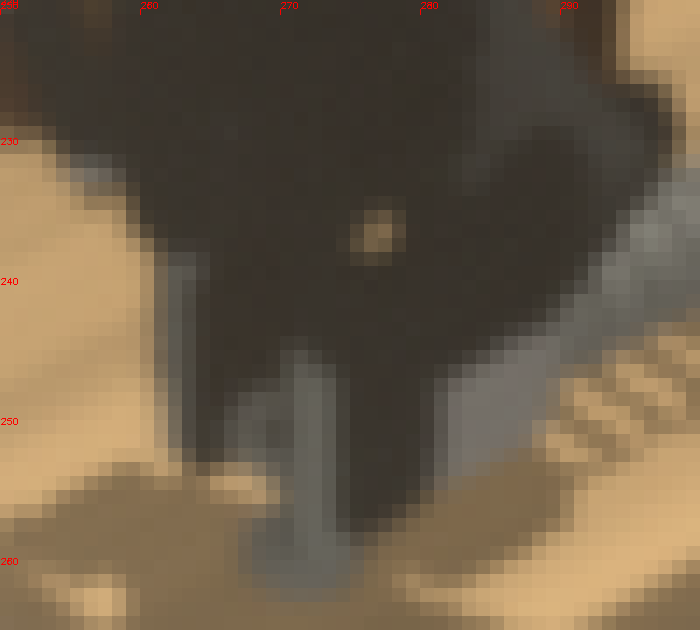

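```bash
python3 -m crank '[[[-1,0,0.15,0,0],[-1,0,0,0,0]]]';python3 -m crank '[[[-1,0,0.15,0,0],[-1,0,0,0,0]]]'
```

```text
time: 19.65
tool_pos: [0.4866, 0.1361, 0.03]
tool_rot: [-0.497, 0.501, -0.5, 0.502]
contact_force: [-0.2, -11.9, -1.8]
gripper_width: 0.222
time: 19.9
tool_pos: [0.4865, 0.1363, 0.0286]
tool_rot: [-0.497, 0.501, -0.5, 0.502]
contact_force: [-1.9, -11.1, -1.9]
gripper_width: 0.223
```

```bash
python3 -m crank '[[[-1,0,0.15,0,0],[-1,0,0,0,0]]]';python3 -m crank '[[[-1,0,0.15,0,0],[-1,0,0,0,0]]]';python3 -m crank '[[[-1,0,0.2,0,0],[-1,0,0,0,0]]]'
python3 - <<'E'
from h import *
g=grab_frame("side");crop(g,250,200,70,65,11,"s23.png")
s=state();print(s['tool_pos'],s['contact_force'],s['gripper_width'],s['ft_torque'])
E
```

```text
time: 20.15
tool_pos: [0.4865, 0.1364, 0.0271]
tool_rot: [-0.497, 0.501, -0.501, 0.502]
contact_force: [-0.4, -11.8, -1.3]
gripper_width: 0.223
time: 20.4
tool_pos: [0.4865, 0.1364, 0.0256]
tool_rot: [-0.497, 0.501, -0.501, 0.502]
contact_force: [-1.2, -10.8, -0.9]
gripper_width: 0.222
time: 20.65
tool_pos: [0.4864, 0.1363, 0.0236]
tool_rot: [-0.497, 0.501, -0.5, 0.502]
contact_force: [-1.1, -10.6, -1.7]
gripper_width: 0.229
[0.48636129 0.13631415 0.02359257] [ -1.91065475 -11.37400426  -1.19291207] 0.22026195197326406 [-1.92654862  0.28028763 -0.0109803 ]
```

View pics/s23.png

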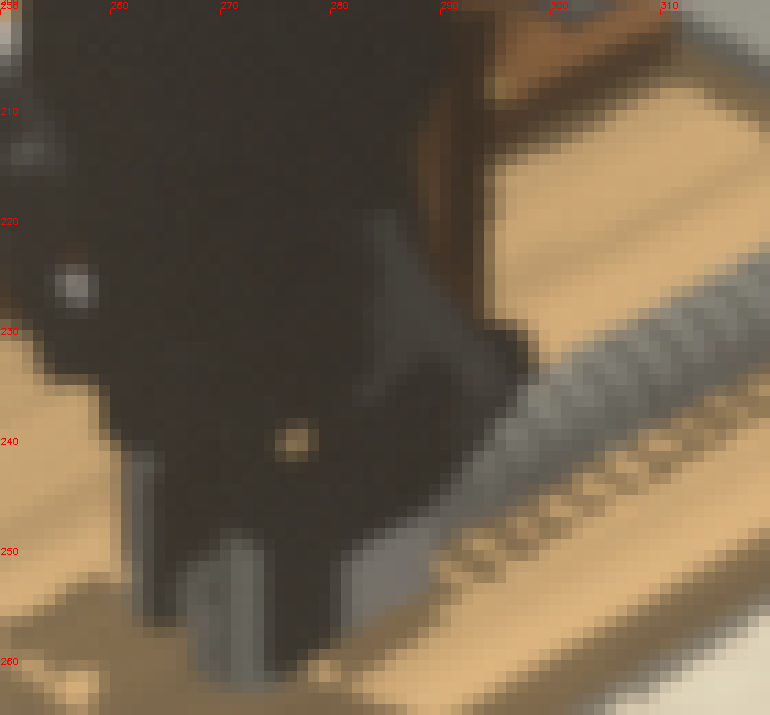

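```bash
python3 -m crank '[[[-1,0,0.2,0,0],[-1,0,0,0,0]]]';python3 -m crank '[[[-1,0.15,0,0,0],[-1,0.15,0,0,0],[-1,0,0,0,0]]]';python3 -m crank '[[[-1,0.1,0,0,0],[-1,0,0,0,0]]]'
```

```text
time: 20.95
tool_pos: [0.4863, 0.1362, 0.0216]
tool_rot: [-0.497, 0.501, -0.5, 0.502]
contact_force: [-2.1, -12.3, -1.3]
gripper_width: 0.223
time: 21.32
tool_pos: [0.4863, 0.1341, 0.0216]
tool_rot: [-0.498, 0.5, -0.501, 0.501]
contact_force: [-2.2, -8.3, -1.3]
gripper_width: 0.224
time: 21.58
tool_pos: [0.4863, 0.134, 0.0217]
tool_rot: [0.498, -0.5, 0.502, -0.501]
contact_force: [-1.9, -5.8, -2.3]
gripper_width: 0.222
```

```bash
python3 -m crank '[[[-1,0.1,0,0,0],[-1,0.1,0,0,0],[-1,0,0,0,0]]]';python3 -m crank '[[[-0.2,0,0,0,0],[-0.1,0,0,0,0],[0.1,0,0,0,0],[0.1,0,0,0,0]]]';python3 - <<'E'
from h import *
f=grab_frame("top");g=grab_frame("side");crop(g,250,190,110,75,7,"s24.png")
s=state();print(s['tool_pos'],s['contact_force'],s['gripper_width'],s['ft_torque'])
E
```

```text
time: 21.95
tool_pos: [0.4863, 0.1337, 0.0217]
tool_rot: [0.499, -0.498, 0.503, -0.5]
contact_force: [-3.1, 4.2, -3.9]
gripper_width: 0.224
time: 22.45
tool_pos: [0.4879, 0.1323, 0.0228]
tool_rot: [-0.499, 0.498, -0.501, 0.501]
contact_force: [0.3, -0.3, 0.0]
gripper_width: 0.55
[0.48757857 0.13228894 0.02255649] [ 0.18154085  0.83777622 -0.16756296] 0.5503593595262176 [0.00648188 0.03696556 0.0396123 ]
```

View pics/s24.png

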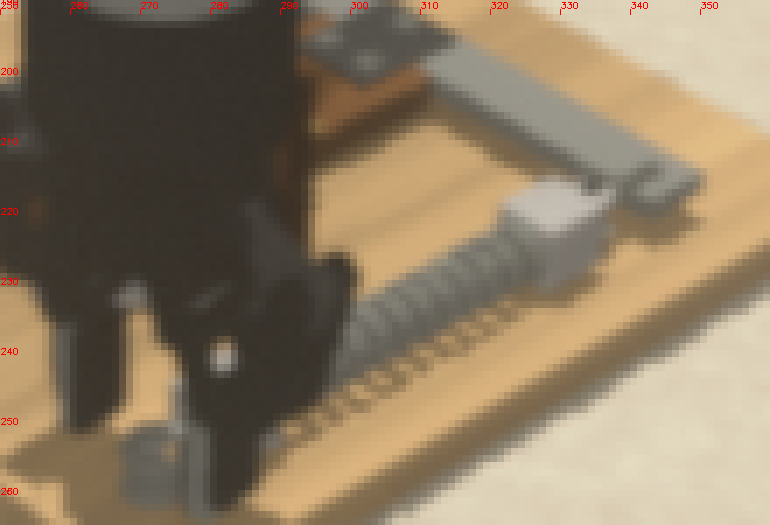

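Spring still stretched with the fingers open and the force at zero. I'll withdraw straight up.

```bash
python3 -m crank '[[[0.1,0,-2,0,0],[0.1,0,-4,0,0],[0.1,0,-5,0,0],[0.1,0,-5,0,0],[0.1,-4,-2,0,0],[0.1,-5,0,0,0],[0.1,-5,0,0,0],[0.1,0,0,0,0]]]';python3 - <<'E'
from h import *
f=grab_frame("top");g=grab_frame("side");crop(g,250,190,110,75,7,"s25.png");crop(f,190,150,130,110,6,"t25.png")
s=state();print(s['tool_pos'],s['contact_force'],s['gripper_width'],s['ft_torque'])
E
```

```text
time: 23.55
tool_pos: [0.4876, 0.2748, 0.2023]
tool_rot: [0.5, -0.5, 0.5, -0.5]
contact_force: [-0.2, 0.6, 0.5]
gripper_width: 0.549
[0.48778724 0.27243157 0.20206854] [-0.4005563  -0.16008032  0.16167356] 0.5534388137327365 [-0.04080264 -0.01301994 -0.01973838]
```

View pics/s25.png

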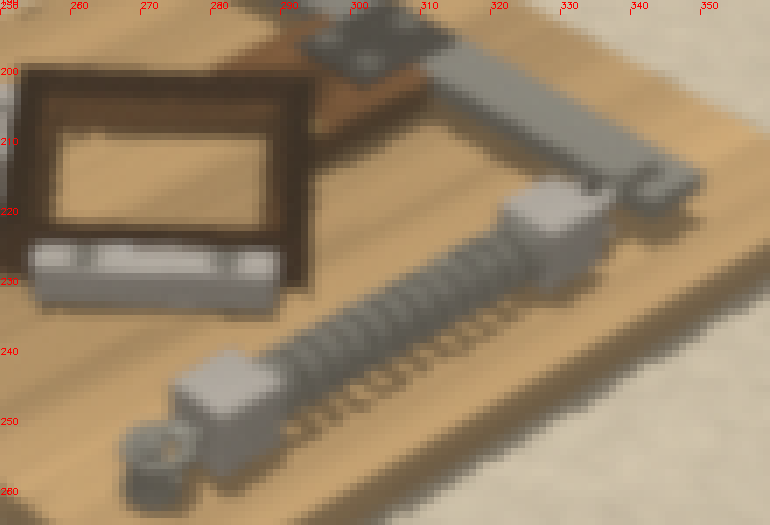

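View pics/t25.png

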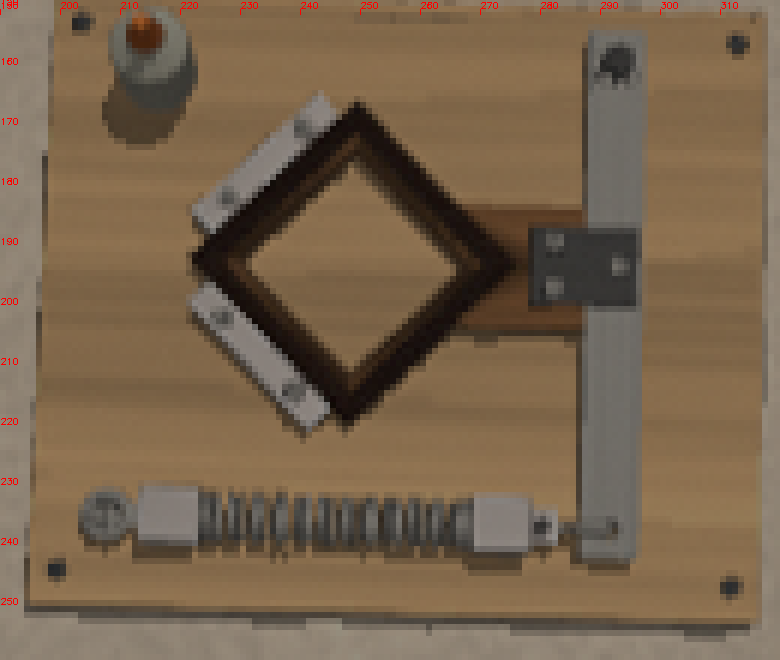

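Run:
```python
from h import *
f=grab_frame("top");g=grab_frame("side")
crop(g,262,235,40,30,18,"s26.png")
for n,a,b in [("eb",(190+169/6-.5,145+0+0,),None)]: pass
eb=tri(f,(217.6,235.3),g,(250+229/7-.5,190+380/7-.5)); hb=tri(f,(273,236.6),g,(250+552/7-.5,190+205/7-.5));print(eb,hb)
```

```text
(array([0.48439777, 0.10552961, 0.04427296]), np.float64(0.003433452325620178)) (array([ 0.48365183, -0.03375079,  0.04240153]), np.float64(0.0030653421372064974))
```

View pics/s26.png

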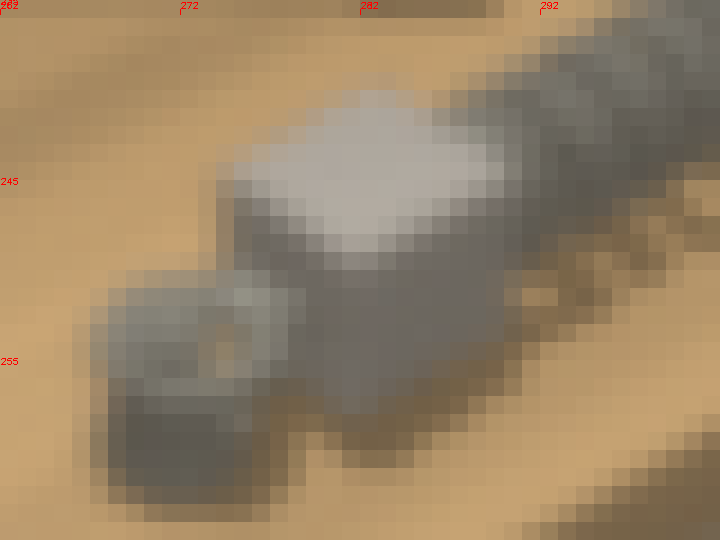

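Run:
```python
from h import *
print(job_done()); s=state(); print(s['time'])
```

```text
the job is handed in; nothing more can be done
None
the job is handed in; nothing more can be done
```

The jig is under tension and the job is handed in. The hook is in the clamp bar's hole, the eye is round the post, and the gripper has let go and withdrawn. The hand-in gave no verdict.

**What I did:**
- I gripped the spring by its eye block and felt the hook into the hole. The force readings stayed at about the spring's own weight, so nothing was forced.
- I pulled the bar shut against the frame, then laid the spring down and re-gripped it by the eye ring so that it could pivot.
- I stretched it to about 216 mm, reading about 12.5 N. I then lowered the eye over the post's head, backed off until the post took the load, let go and withdrew. The last reading before hand-in was 23.6 s.

**Last checks:**
- **Hook:** both cameras show the leg in the hole after release.
- **Eye:** the side camera shows the ring round the post, and the gripper force fell to about zero when I opened the fingers.
- **Jaw:** the top camera shows the bar swung shut with the jaw on the frame. I did not measure the jaw force directly; the pull on the spring was about 12 N when I let go.
- **Bystanders:** the glue bottle stands where it was. I did not check the sanding block and the paint pots again at the end, but the arm never went near them.

**What disagreed or is less certain:**
- **Cameras:** the two views differ by 3 to 5 mm. I corrected for this by comparing them with the gripper's own position.
- **Eye height:** the eye-block top measured 44 mm against an expected 42 mm, which is within that error, so the eye's depth under the head is confirmed only to about 2 mm.
- **Ring grip:** the gripper opening on the ring read about 19 mm against the ring's 23 mm, and I did not find out why. The ring held through the stretch anyway.

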